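# File the specimen case in the lever arch file

## Task

File the flat specimen case in the open lever arch file: lift the lever until both rings have sprung wide open, lower the case by its two punched holes over both posts until it lies flat on the sheets, then press the lever fully down so that it snaps home and both rings are shut. The specimens are brittle: lower the case until you feel it rest, do not let it drop or force it against the posts or the sheets, and leave the tape roll and the small bottle beside the file where they stand.

Things in the scene. Friction and masses are not known exactly. Their poses are not given: they have to be found in the camera images.
- file: Lever arch file, fixed, lying open, black boards 3 mm thick lined in grey, 424 x 200 mm. Origin: on the table midway between the posts. x: along the spine, away from the robot; y: left, over the spine to the empty front board (y 136 to 316 mm). The back board (y -108 to 72) has the mechanism and a stack of sheets (x -74 to 74, y -100 to 12), giving 1 mm per 3 N, its top 6 to 36 mm above the table.
- post_near (a point): Tip (z = 50 mm) of the upright steel post nearer the robot, at x = -40, y = 0 mm of the file. The post is 6 mm thick, tapering to a 2.4 mm blunt point over the top 6 mm, and goes straight down through the sheets.
- post_far (a point): Tip of the like post farther from the robot, at x = +40, y = 0 mm of the file.
- rings (a joint): Angle of the two 5 mm wire rings, hinged together on a line along the file's x at y = 40, z = 10 mm. 0: shut, their ends standing on the post tips. About 1.1: wide open, swung to the +y side, ends near y = 58, z = 64 mm. They are tied to the lever (0.92 of its angle) and move only with it.
- lever (a joint): Angle of the steel lever. 0 (start): down along the file's +x, locked over-centre; 1.2: up against its stop, leaning 21 degrees from vertical to +x. Lift the thumb piece with about 6 N; past the dead point at 0.15 it springs up by itself. Closing takes up to about 13 N down its arc; let go above 0.15 it springs up again, below it snaps home to 0.
- lever_pivot (a point): Pivot of the lever, at x = -30, y = 52, z = 24 mm of the file; the hinge line is along the file's y.
- lever_thumb (a point): Middle of the lever's black thumb piece: 26 mm along the lever, 20 mm wide (file's y), 10 mm thick, 108 mm from the pivot. Lever down: 27 mm above the table, underside 17 mm clear of the base plate. The lever is a 12 mm wide, 3 mm thick strip, bowed up about 10 mm above the line from pivot to thumb piece. The point's x points along the lever.
- specimen_case: Loose case, white with clear cover, body 140 x 56 x 30 mm, 130 to 220 g, flat on the file's front board, yawed up to 32 degrees to it. Origin: centre of the body's underside; x along its length. A 3 mm flange, flush with the underside, stands out 24.5 mm on its +y side, with two 9 mm holes. Filed: axes along the file's, origin at the file's x = 0, y = -42 mm, flat on the sheets.
- hole_near (a point): Centre of the flange hole that goes over the near post, at the underside of the flange: x = -40, y = 42, z = 0 mm of the case.
- hole_far (a point): Centre of the flange hole that goes over the far post, at the underside of the flange: x = +40, y = 42, z = 0 mm of the case.
- tape_roll: Bystander: a roll of tape, 67 mm across, 19 mm high, lying flat to the right of the file; origin at the centre of its underside.
- weighing_bottle: Bystander: a small stoppered glass bottle, 38 mm across, 70 mm high, standing to the right of the file; origin at the centre of its underside.
Not all that is in view belongs to the job. There is more than one size of the specimen_case; the job needs the larger.

How it is judged:
By the outcome, as a careful person would: the job done as asked, in the order asked, and still so for the second after the job is handed in, with the robot touching nothing.
It also fails if it takes over 61 s, if anything falls off the work surface, if the arm or the gripper's body presses on something with over 40 N, if the wrist force passes 120 N, or if a joint passes its speed limit or range.

## Robot

A 7-joint arm with a two-finger parallel gripper is mounted at the origin on the work surface; the furniture and walls round the work are solid. World frame = base frame: x ahead of the robot, y to its left, z up, the work surface at z = 0. Lengths are in mm, angles in rad, forces in N, time in s.
With the tool pointing down it reaches from about 400 to 875 mm from the base axis. Payload 4.4 kg.
Tool frame: the origin (TCP) lies between the finger pads; the fingertips stand 19 mm ahead of it and the grasp point (between the pads) is the TCP; z points along the fingers, y is the direction in which the jaws open and shut (so a half turn about z gives the same grasp; the last joint's range is limited). The gripper opens to 85 mm and grips with 20 to 120 N. Pads are 22 mm wide; open, the fingers measure 114 mm over their backs; the gripper's body (76 mm by 85 mm) begins 54 mm behind the grasp point. The pads swing forward as they close: fully open they stand 13 mm farther back than shut.
Start: joints at [1.101, 0.628, 0.038, 1.517, -0.027, 0.996, -0.02], TCP at [255.423, -597.726, 250.313] pointing down, gripper open.
Joint ranges: [-3.06, 3.06], [-0.37, 2.12], [-1.25, 1.32], [0.18, 2.47], [-1.1, 4.24], [0.23, 1.98], [-2.94, 2.94]. Speed limits (rad/s): [2.57, 2.57, 3.14, 3.14, 3.14, 3.14, 3.14].

## Interface

Orientations are given as a rotation vector (axis times angle).
In Python, from station import manip gives the robot as it stands. The module is installed in compiled form; this text tells all that it offers.
- The arm moves only by the tool arm_command, never from a script. Its argument "commands" is a list of rows, each a list of 3 entries, a list of its own where there are three numbers: the closure, from 0 (fully open) to 1 (shut), then the shift along the tool's x, y, z in cm, then the turn about the tool's z in degrees. A call has 1 to 12 rows; each row is the pose to reach, as a shift and turn from the pose commanded when the call began, along the tool's axes at that moment; what a row does not reach only later rows make up. A row lasts 1/8 s, in which the tool goes at most 62.5 mm and 10.7 degrees, less where a joint would pass 70% of its speed; a pose out of reach is approached as far as the arm can. A call with a gripper value outside its range is refused whole. The fingers move at their own pace and stop on an object; the grip force is fixed at half the most. Time passes only in rows, so rows that repeat a pose let the fingers close. It gives the time, the measured TCP pose, the force and the opening at its end, in the units of the state.
- manip.get_state(): the state, without advancing time (a new reading comes with each control period).
- manip.read_camera(name): name is "scene" or "top" or "wrist"; returns a dict with "pixels" (420x560x3 uint8, red, green, blue), "K" (3x3 intrinsics, pixels), "k1" (the pictures are not rectified: a ray, as slopes to the right and down, at radius r is drawn at 1 + k1 r^2 times it, then the intrinsics apply), "R" (3x3) and "t" (3): a world point X has camera coordinates R X + t; the wrist camera has in their place "tool_from_camera" (4x4, takes a point from camera to tool coordinates, whose origin is the TCP and whose axes are the flange's). Camera axes: x right, y down, z forward; pixel columns grow to the right and rows downward; lengths in mm; the calibration is good to about 2 mm. A picture is of the moment at which its call begins: read the wrist's pose just before it. There is no depth.
- manip.close_job(): hands the job in, once; it reports no verdict.
The state is a dict: "clock": time; "joints": joint angles; "qvel": joint speeds; "tau": joint torques, N m; "tcp_pos": TCP position; "orientation": TCP orientation; "wrist_force": force on the tool from outside, world axes, zero at the start; "ft_torque": the same for the moment, N m; "opening": finger opening in mm.
Only numpy, scipy, OpenCV 4.12 (cv2) and the standard library are available. Lean on these libraries where they do the work, as an engineer would, in place of code of your own. Each camera call takes 0.05 s, during which the arm holds its last target.

## Working session

There is one attempt and no reset: what is moved stays moved. The work goes in short steps, Python scripts to look and compute and a tool call to move; the robot and the scene stay as the last step left them, time stands still between calls to the robot, and variables do not carry over. Pictures are saved under pics/ and viewed, and the job is handed in when it is done.

Besides the shell and the picture viewer there is one more tool, called as name(argument=value, ...), one argument or row to a line, values as JSON. arm_command: Moves the arm, as the interface text tells. Its arguments: {"type":"object","properties":{"commands":{"type":"array","items":{"type":"array"}}},"required":["commands"]}

```bash
mkdir -p pics; cat > h.py <<'E'
import numpy as np, cv2
from station import manip
from scipy.spatial.transform import Rotation as Rn
def cap(name,fn):
    s=manip.get_state(); c=manip.read_camera(name)
    np.savez('pics/'+fn+'.npz',s_pos=s['tcp_pos'],s_ori=s['orientation'],**{k:np.array(v) for k,v in c.items()})
    cv2.imwrite('pics/'+fn+'.png',c['pixels'][:,:,::-1]); return c
def load(fn):
    d=dict(np.load('pics/'+fn+'.npz'))
    if 'tool_from_camera' in d:
        T=np.eye(4);T[:3,:3]=Rn.from_rotvec(d['s_ori']).as_matrix();T[:3,3]=d['s_pos']
        W=np.linalg.inv(T@d['tool_from_camera']); d['R']=W[:3,:3];d['t']=W[:3,3]
    return d
def ray(d,px):
    K=d['K'];u=np.array([(px[0]-K[0,2])/K[0,0],(px[1]-K[1,2])/K[1,1]]);k=float(d['k1'])
    v=u.copy()
    for _ in range(30): v=u/(1+k*(v@v))
    r=d['R'].T@np.array([v[0],v[1],1]); o=-d['R'].T@d['t']; return o,r
def atz(d,px,z):
    o,r=ray(d,px); return o+r*(z-o[2])/r[2]
def proj(d,X):
    c=d['R']@np.array(X,float)+d['t']; v=c[:2]/c[2]; v=v*(1+float(d['k1'])*(v@v)); K=d['K']
    return np.array([K[0,0]*v[0]+K[0,2],K[1,1]*v[1]+K[1,2]])
def crop(fn,x0,y0,x1,y1,f,out):
    im=cv2.imread('pics/'+fn+'.png')[y0:y1,x0:x1]; cv2.imwrite('pics/'+out+'.png',cv2.resize(im,None,fx=f,fy=f,interpolation=cv2.INTER_CUBIC))
E
python3 - <<'E'
from h import *
print(manip.get_state())
for n in ['scene','top','wrist']:
    c=cap(n,n+'0'); print(n,{k:v for k,v in c.items() if k!='pixels'})
E
```

```text
{'clock': 0.0, 'joints': array([ 1.10122306,  0.62935982,  0.0384309 ,  1.51839641, -0.02698235,
        0.99629316, -0.02004455]), 'qvel': array([ 1.93809807e-05, -1.54371863e-03,  9.47185481e-04,  2.99430574e-05,
        4.07897456e-05, -4.35958157e-04, -3.99616724e-04]), 'tau': array([-1.03031882e-03, -5.63404012e+01,  1.22706000e+00, -1.93455344e+01,
        1.13155588e-02,  1.05187358e-02,  1.27093915e-05]), 'tcp_pos': array([ 255.16945507, -597.16298839,  249.37090083]), 'orientation': array([-3.07594152e+00, -6.29525473e-01,  6.64539615e-04]), 'wrist_force': array([-0.22474873,  0.12396803,  0.38954808]), 'ft_torque': array([0.00299788, 0.02604968, 0.01331901]), 'opening': 85.35636100555584}
scene {'K': array([[477.54238423,   0.        , 273.42428459],
       [  0.        , 477.54238423, 211.0959338 ],
       [  0.        ,   0.        ,   1.        ]]), 'k1': -0.17069386067330794, 'R': array([[-8.83606760e-01, -4.68229687e-01, -2.30087823e-04],
       [-3.43589244e-01,  6.48728661e-01, -6.79041645e-01],
       [ 3.18096722e-01, -5.99926732e-01, -7.34099715e-01]]), 't': array
[... 305 characters left out ...]
18744,  0.01470557, -0.17084919],
       [ 0.17101935,  0.01120849, -0.98520391]]), 't': array([  -9.61879671,  491.7006069 , 1229.16842488])}
wrist {'K': array([[346.47172094,   0.        , 276.40435177],
       [  0.        , 346.47172094, 203.19557647],
       [  0.        ,   0.        ,   1.        ]]), 'k1': 0.0026577978556905505, 'tool_from_camera': array([[ 8.08088504e-04, -9.53863555e-01, -3.00239346e-01,
         7.71690179e+01],
       [ 9.99999036e-01,  4.31845446e-04,  1.31950092e-03,
         1.61064021e+00],
       [-1.12896684e-03, -3.00240123e-01,  9.53862985e-01,
        -1.23896858e+02],
       [ 0.00000000e+00,  0.00000000e+00,  0.00000000e+00,
         1.00000000e+00]])}
```

View pics/scene0.png

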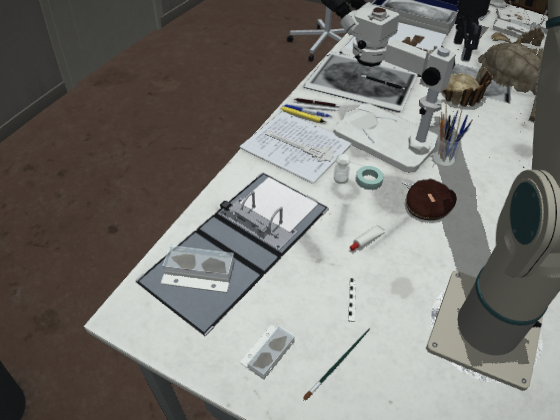

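View pics/top0.png

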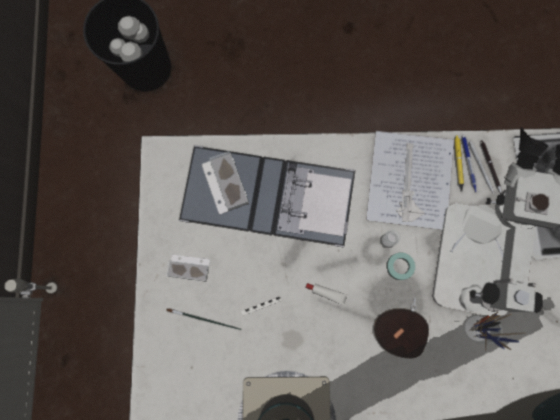

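View pics/wrist0.png

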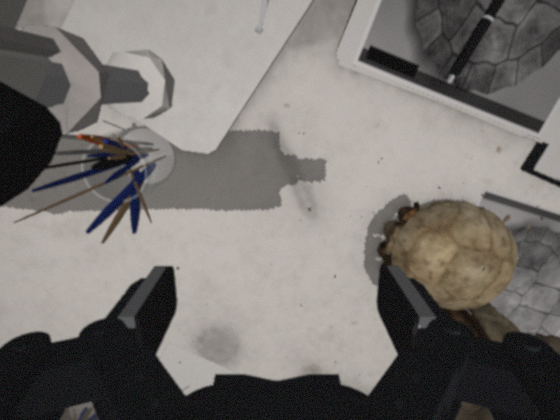

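Case candidates in the top view: a case on the file's front board at (225,183), which is longer, and a small case on the table at (188,268). By the description it is the one on the front board. I'll check that in a close crop.

```bash
python3 - <<'E'
from h import *
crop('top0',170,135,365,285,4,'top0c')
crop('scene0',130,165,335,335,3.8,'scene0c')
E
```

```text
(no output)
```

View pics/top0c.png

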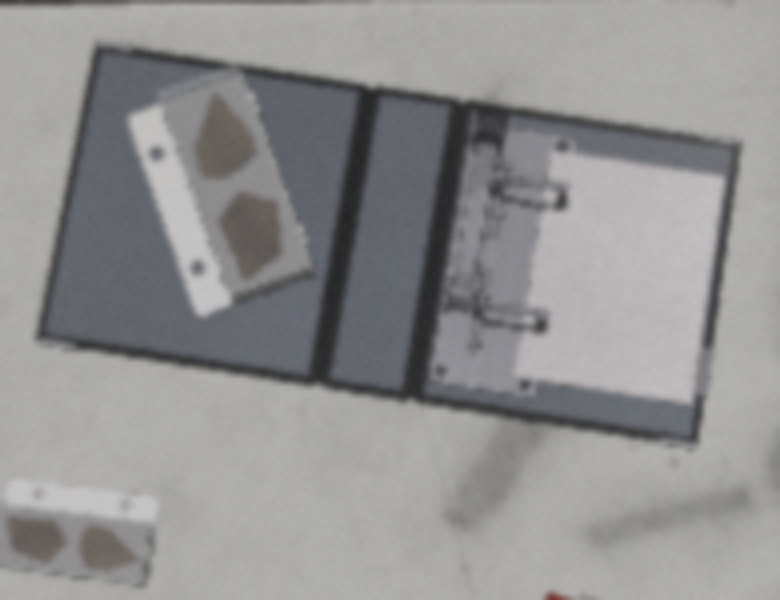

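View pics/scene0c.png

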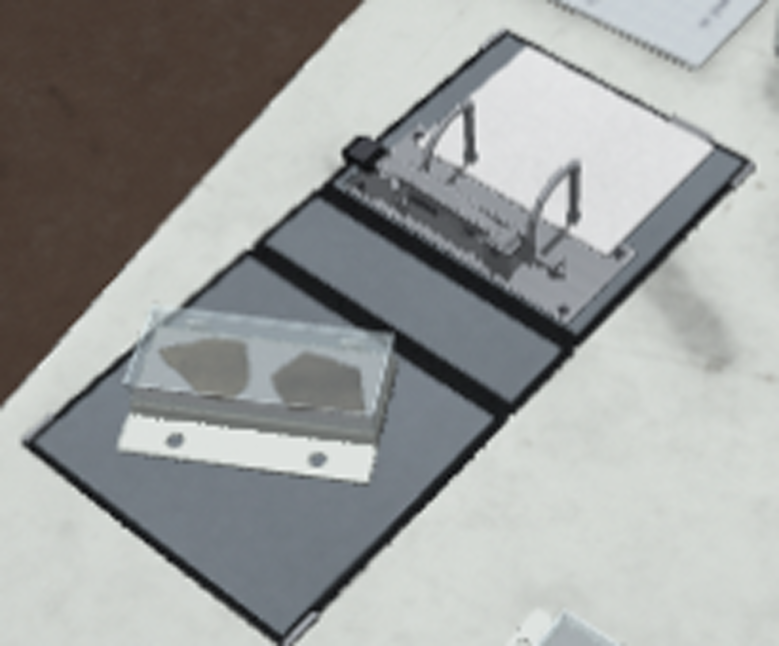

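```bash
cat >> h.py <<'E'
from scipy.optimize import least_squares
def F2W(f,P):
    c,s=np.cos(f[2]),np.sin(f[2]);P=np.atleast_2d(P)
    return np.c_[f[0]+c*P[:,0]-s*P[:,1], f[1]+s*P[:,0]+c*P[:,1], P[:,2]]
def fit(obs,x0):
    # obs: list of (d,pix,P)
    r=lambda f:np.concatenate([proj(d,F2W(f,P)[0])-np.array(p) for d,p,P in obs])
    s=least_squares(r,x0); return s.x,r(s.x).reshape(-1,2)
E
python3 - <<'E'
from h import *
d=load('top0'); q=lambda x,y:(170+x/4,135+y/4)
s=load('scene0'); q2=lambda x,y:(130+x/3.8,165+y/3.8)
C=[(100,316,3),(100,-108,3),(-100,-108,3),(-100,316,3)]
ot=[(d,q(*p),c) for p,c in zip([(98,45),(740,145),(697,440),(40,338)],C)]
os_=[(s,q2(*p),c) for p,c in zip([(30,440),(507,33),(752,163),(285,643)],C)]
# posts: tips
f0=[600,0,0]
for o in (ot,os_,ot+os_):
    f,r=fit(o,f0); print(f,np.abs(r).max()); print(r.round(1).tolist())
for n,P in dict(tipn=(-40,0,50),tipf=(40,0,50),piv=(-30,52,24),thumb=(78,52,27)).items():
    w=F2W(f,P)[0]; a=proj(d,w);b=proj(s,w); print(n,w.round(1),((a-[170,135])*4).round(),((b-[130,165])*3.8).round())
h=[(d,q(157,153),(40,42,3)),(d,q(198,267),(-40,42,3)),(d,q(203,318),(-70,52.5,3)),(d,q(128,115),(70,52.5,3))]
h2=[(s,q2(175,440),(40,42,3)),(s,q2(318,459),(-40,42,3)),(s,q2(369,484),(-70,52.5,3)),(s,q2(118,451),(70,52.5,3))]
lift=lambda o:[(a,b,(P[0],P[1],P[2]+3)) for a,b,P in o]
for o in (h,h2,h+h2):
    c,r=fit(lift(o),[600,100,0.3]); print('case',c,r.round(1).tolist())
print(np.degrees(c[2]-f[2]))
E
```

```text
[ 5.31605330e+02 -6.21023651e+01 -1.72410413e-01] 1.4876220266777693
[[-0.5, -1.1], [0.9, -1.4], [0.6, 1.5], [-1.0, 0.8]]
[ 5.25965568e+02 -5.92515053e+01 -1.77010398e-01] 2.160984610531301
[[-2.1, 0.1], [0.0, -2.2], [1.8, -0.8], [0.4, 1.2]]
[ 5.28826309e+02 -6.09471863e+01 -1.73964308e-01] 2.909970303325366
[[-0.9, -0.2], [0.6, -0.2], [0.1, 2.7], [-1.5, 1.7], [-2.5, -0.7], [-0.8, -2.9], [1.0, -1.8], [0.1, -0.0]]
tipn [489.4 -54.   50. ] [543. 318.] [574. 161.]
tipf [568.2 -67.9  50. ] [563. 192.] [468. 102.]
piv [508.3  -4.5  24. ] [463. 296.] [505. 236.]
thumb [614.6 -23.2  27. ] [490. 129.] [365. 149.]
case [5.84952165e+02 1.37012565e+02 3.54008034e-01] [[0.3, 0.0], [0.6, 0.0], [-0.6, -0.4], [-0.2, 0.4]]
case [5.79946338e+02 1.41878190e+02 3.44650098e-01] [[0.0, 0.3], [0.1, 0.2], [0.1, -0.2], [-0.3, -0.3]]
case [5.82377502e+02 1.39494860e+02 3.48841419e-01] [[-0.7, 0.9], [-0.5, 1.0], [-1.8, 0.6], [-1.1, 1.2], [-0.2, -0.9], [-0.1, -1.2], [-0.2, -1.7], [-0.5, -1.5]]
29.954561639188746
```

```bash
python3 - <<'E'
from h import *
s=manip.get_state();R=Rn.from_rotvec(s['orientation']).as_matrix();print(R.round(3))
f=[528.8,-60.9,-0.174]
th=F2W(f,(78,52,27))[0]; print(th)
# desired: tool x along file x, tool y along -file y
c,sn=np.cos(f[2]),np.sin(f[2]); D=np.array([[c,sn,0],[sn,-c,0],[0,0,-1]])
rel=R.T@D; print(np.degrees(np.arctan2(rel[1,0],rel[0,0])))
print(R.T@(np.array([th[0],th[1],230])-s['tcp_pos']))
E
```

```text
[[ 0.92   0.393 -0.001]
 [ 0.393 -0.92   0.001]
 [-0.    -0.001 -1.   ]]
[614.62462492 -23.18881124  27.        ]
33.10605610374936
[ 556.0513595  -386.69907178   20.16279207]
```

```bash
python3 - <<'E'
from h import *
s=manip.get_state()
for n in ('top0','scene0'):
    d=load(n)
    for z in (250,320,450): print(n,z,proj(d,[255,-597,z]).round())
d=load('top0')
for p,z in (((540,200),150),((500,295),150),((480,300),100)): print(p,atz(d,p,z).round())
crop('top0',360,110,560,360,2.4,'t0r'); crop('scene0',300,0,560,240,3,'s0r')
E
```

```text
top0 250 [591. 312.]
top0 320 [613. 313.]
top0 450 [665. 315.]
scene0 250 [461.  48.]
scene0 320 [467.  24.]
scene0 450 [479. -26.]
(540, 200) [ 497. -571.  150.]
(500, 295) [ 290. -467.  150.]
(480, 300) [ 280. -441.  100.]
```

View pics/s0r.png

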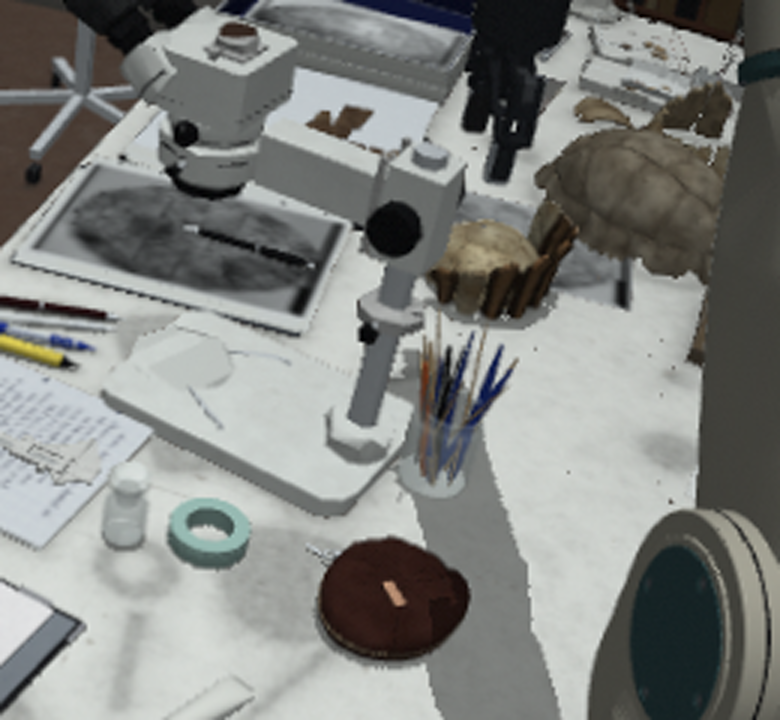

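View pics/t0r.png

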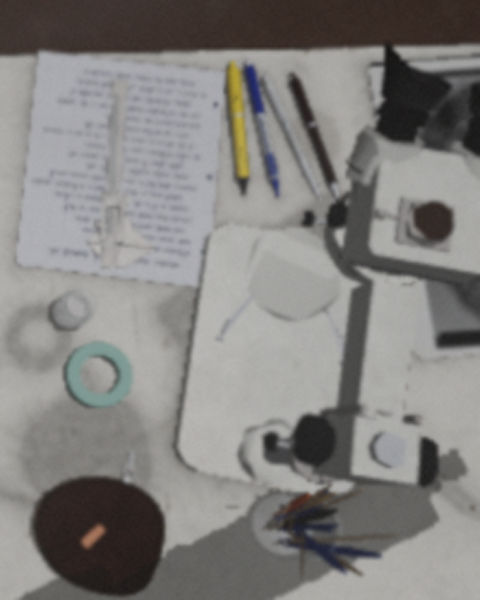

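```bash
python3 - <<'E'
from h import *
d=load('top0');s=load('scene0')
pt=lambda x,y:(360+x/2.4,110+y/2.4); ps=lambda x,y:(300+x/3,y/3)
def tri(a,b):
    A=[];B=[]
    M=np.zeros((3,3));v=np.zeros(3)
    for o,r in (ray(d,a),ray(s,b)):
        r=r/np.linalg.norm(r);P=np.eye(3)-np.outer(r,r);M+=P;v+=P@o
    return np.linalg.solve(M,v)
print('coltop',tri(pt(390,450),ps(430,152)))
print('knob',tri(pt(313,438),ps(393,230)))
print('colbase',tri(pt(262,455),ps(362,440)))
print('head',tri(pt(435,220),ps(240,35)))
E
```

```text
coltop [ 281.54280232 -448.72569042  304.03423402]
knob [ 291.17921446 -410.37775297  251.93380261]
colbase [ 277.6169475  -441.33184472   26.82989762]
head [ 452.89727707 -481.57970437  343.90513983]
```

arm_command(
  commands=[
    [0, [0, 0, -6], 0],
    [0, [0, 0, -12], 0],
    [0, [0, 0, -18], 0],
    [0, [0, 0, -20], 0],
    [0, [0, 0, -20], 0],
  ],
)

```text
clock: 0.78
tcp_pos: [255.6, -598.2, 451.8]
orientation: [3.075, 0.629, 0.001]
wrist_force: [-0.0, -0.4, -1.0]
opening: 85.0
```

arm_command(
  commands=[
    [0, [4.8, -3.6, 0], 5],
    [0, [9.6, -7.2, 0], 10],
    [0, [14.4, -10.7, 0], 16],
    [0, [19.2, -14.3, 0], 20],
    [0, [24, -17.9, 0], 25],
    [0, [28.8, -21.5, 0], 33],
    [0, [33.6, -25, 0], 33],
    [0, [38.4, -28.6, 3], 33],
    [0, [43.2, -32.2, 8], 33],
    [0, [48, -35.7, 14], 33],
    [0, [52.6, -39.3, 20], 33],
    [0, [52.6, -39.3, 20], 33],
  ],
)

```text
clock: 2.28
tcp_pos: [583.5, -28.7, 247.5]
orientation: [3.13, -0.27, -0.005]
wrist_force: [1.2, 0.0, 1.0]
opening: 85.5
```

```bash
python3 - <<'E'
from h import *
print(manip.get_state()['tcp_pos'],manip.get_state()['qvel'].round(2),manip.get_state()['joints'].round(2))
cap('wrist','w1')
E
```

```text
[583.50011373 -28.74855803 247.46649874] [-0.53  0.6  -0.03  0.04  0.06 -0.64 -0.59] [ 0.03  0.54 -0.05  1.71  0.03  0.9  -1.77]
```

View pics/w1.png

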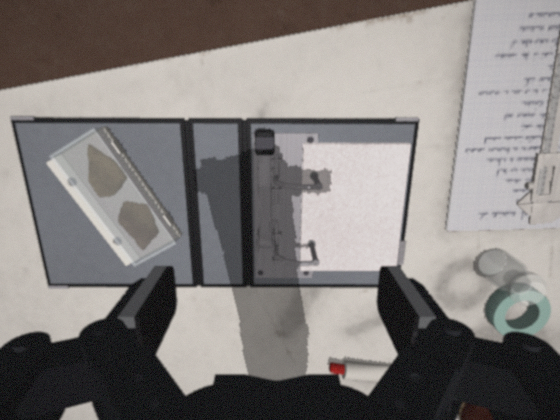

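arm_command(
  commands=[
    [0, [0, 0, 0], 0],
    [0, [0, 0, 0], 0],
  ],
)

```text
clock: 2.58
tcp_pos: [583.9, -31.4, 250.5]
orientation: [3.129, -0.272, -0.001]
wrist_force: [-0.0, -1.0, -0.3]
opening: 85.5
```

```bash
python3 - <<'E'
from h import *
print(manip.get_state()['tcp_pos'],manip.get_state()['qvel'].round(2))
cap('wrist','w2'); cap('wrist','w2')
crop('w2',230,100,430,300,3,'w2a'); crop('w2',0,100,210,300,3,'w2b')
E
```

```text
[583.9087744  -31.41044588 250.51231918] [ 0.01 -0.02  0.   -0.01 -0.    0.   -0.  ]
```

View pics/w2a.png

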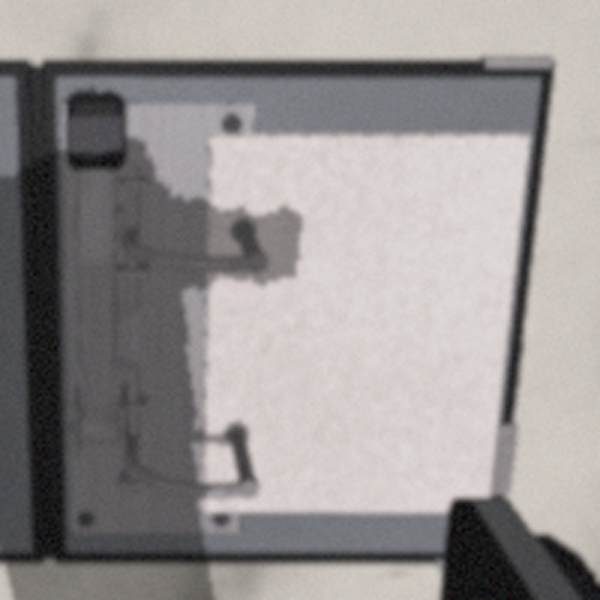

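View pics/w2b.png

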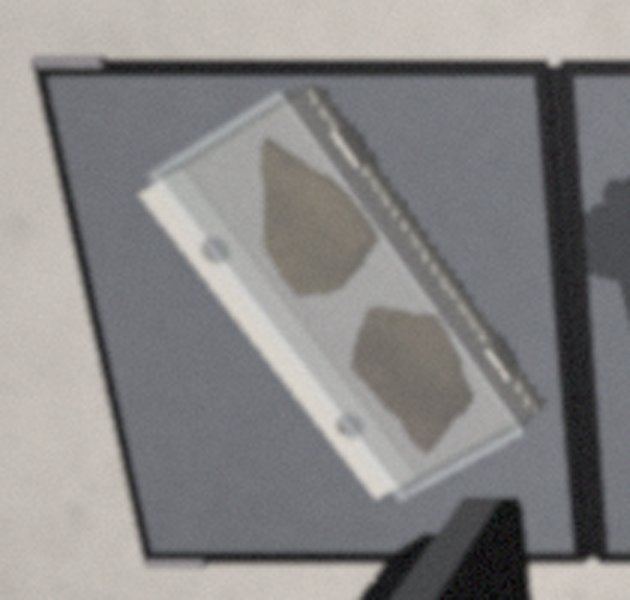

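```bash
python3 - <<'E'
from h import *
d=load('w2'); a=lambda x,y:(230+x/3,100+y/3); b=lambda x,y:(0+x/3,100+y/3)
C=[(100,-108,3),(100,316,3),(-100,316,3)]
o1=[(d,a(553,60),C[0]),(d,b(36,60),C[1]),(d,b(146,560),C[2])]
o2=[(d,a(258,260),(40,0,50)),(d,a(248,486),(-40,0,50))]
for o in (o1,o2,o1+o2):
    f,r=fit(o,[528,-61,-.17]); print(f,r.round(1).tolist())
for P in [(40,0,50),(40,0,20),(-40,0,50),(-40,0,20),(-100,-108,3),(-100,72,3),(91,62,32),(65,62,32),(65,42,32),(91,42,32)]:
    print(P,((proj(d,F2W(f,P)[0])-[230,100])*3).round())
h=[(d,b(216,250),(40,42,6)),(d,b(350,426),(-40,42,6)),(d,b(378,500),(-70,52.5,6)),(d,b(140,190),(70,52.5,6))]
c,r=fit(h,[582,139,.35]);print('case',c,r.round(1).tolist())
for P in [(70,-28,36),(-70,-28,36),(70,28,36),(-70,28,36)]:
    print(P,(3*(proj(d,F2W(c,P)[0])-[0,100])).round())
E
```

```text
[ 5.30580161e+02 -6.31452898e+01 -1.74679833e-01] [[2.1, 0.0], [-1.5, -0.5], [-0.6, 1.6]]
[ 5.30508882e+02 -6.26123265e+01 -1.82538343e-01] [[-0.0, 0.3], [0.0, -0.4]]
[ 5.30504784e+02 -6.29052332e+01 -1.75041551e-01] [[1.9, 0.2], [-1.7, -0.5], [-0.8, 1.6], [-0.0, 0.3], [0.6, -0.4]]
(40, 0, 50) [258. 261.]
(40, 0, 20) [248. 239.]
(-40, 0, 50) [250. 485.]
(-40, 0, 20) [241. 448.]
(-100, -108, 3) [498. 565.]
(-100, 72, 3) [ 56. 565.]
(91, 62, 32) [67. 95.]
(65, 62, 32) [ 68. 174.]
(65, 42, 32) [128. 174.]
(91, 42, 32) [128.  95.]
case [5.84232954e+02 1.36138312e+02 3.37711573e-01] [[0.4, -0.2], [0.3, -0.2], [-0.7, -0.5], [0.0, 0.8]]
(70, -28, 36) [276.  89.]
(-70, -28, 36) [524. 438.]
(70, 28, 36) [140. 174.]
(-70, 28, 36) [396. 508.]
```

arm_command(
  commands=[
    [0.45, [3.1, -1.2, 5], 0],
    [0.45, [3.1, -1.2, 11], 0],
    [0.45, [3.1, -1.2, 16], 0],
    [0.45, [3.1, -1.2, 18], 0],
    [0.45, [3.1, -1.2, 18], 0],
  ],
)

```text
clock: 3.3
tcp_pos: [617.0, -24.2, 70.8]
orientation: [3.13, -0.272, -0.001]
wrist_force: [-0.4, -0.5, 0.5]
opening: 47.0
```

```bash
python3 - <<'E'
from h import *
s=manip.get_state();print(s['tcp_pos'],s['opening'])
cap('wrist','w3')
E
```

```text
[616.97118382 -24.18541524  70.79053098] 47.010702151073545
```

View pics/w3.png

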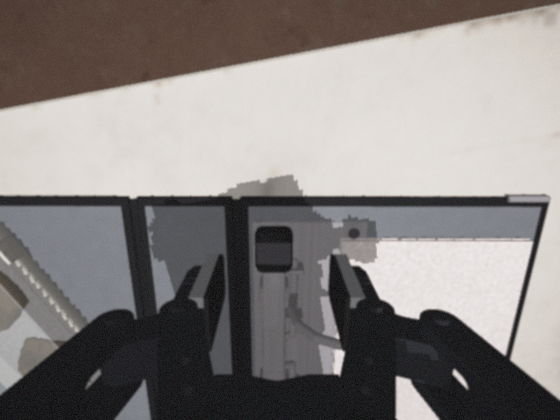

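arm_command(
  commands=[
    [0.45, [0, 0.1, 2], 0],
    [0.45, [0, 0.1, 3.6], 0],
    [0.45, [0, 0.1, 3.6], 0],
    [0.85, [0, 0.1, 3.6], 0],
    [0.85, [0, 0.1, 3.6], 0],
    [0.85, [0, 0.1, 3.6], 0],
    [0.85, [0, 0.1, 3.6], 0],
  ],
)

```text
clock: 4.22
tcp_pos: [617.6, -22.9, 35.4]
orientation: [-3.128, 0.268, -0.002]
wrist_force: [-0.4, 5.3, 3.8]
opening: 18.7
```

arm_command(
  commands=[
    [0.85, [-0.03, 0, -0.5], 0],
    [0.85, [-0.1, 0, -1.1], 0],
    [0.85, [-0.4, 0, -2.6], 0],
    [0.85, [-1.2, 0, -4.6], 0],
    [0.85, [-1.2, 0, -4.6], 0],
  ],
)

```text
clock: 4.85
tcp_pos: [602.6, -20.3, 81.1]
orientation: [-3.128, 0.268, 0.007]
wrist_force: [-4.3, 6.1, 1.1]
opening: 18.3
```

arm_command(
  commands=[
    [0.85, [-1.2, 0, -1.8], 0],
    [0.85, [-2.7, 0, -3.3], 0],
    [0.85, [-4.5, 0, -4.5], 0],
    [0.85, [-6.0, 0, -5.2], 0],
    [0.85, [-6.0, 0, -5.2], 0],
  ],
)

```text
clock: 5.48
tcp_pos: [541.9, -9.7, 132.3]
orientation: [-3.128, 0.267, 0.011]
wrist_force: [-5.5, 7.6, -1.3]
opening: 18.2
```

```bash
python3 - <<'E'
from h import *
cap('wrist','w4');cap('scene','s4'); crop('s4',130,120,335,290,3.8,'s4c')
E
```

```text
(no output)
```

View pics/w4.png

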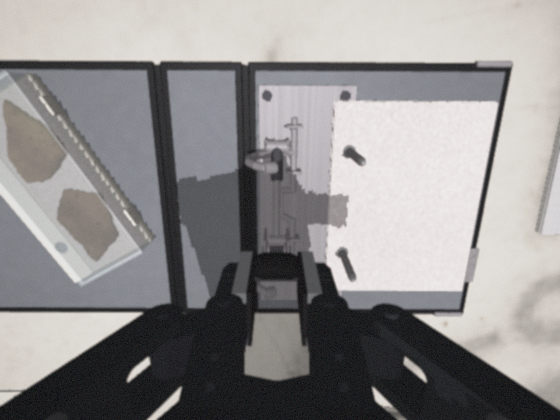

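View pics/s4c.png

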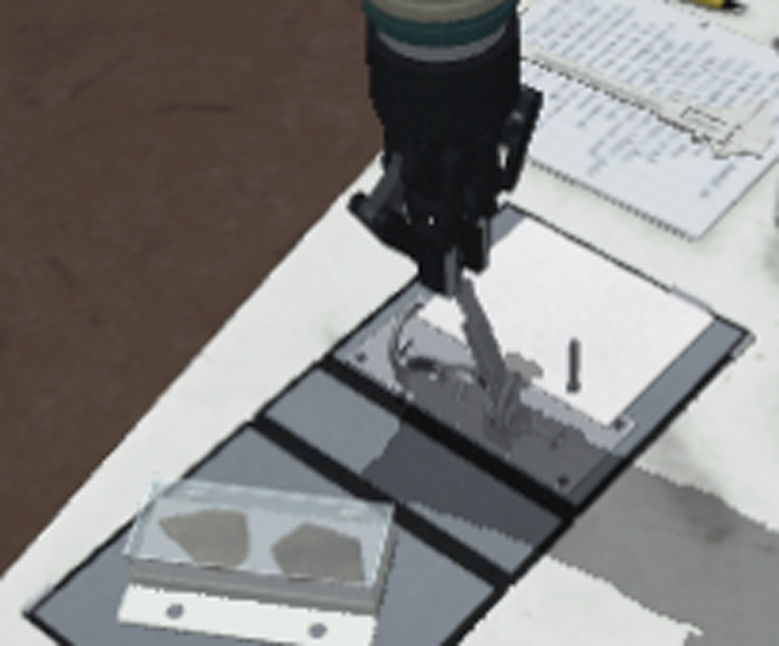

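arm_command(
  commands=[
    [0.5, [0, 0, 0], 0],
    [0.4, [0, 0, 0], 0],
    [0.4, [0, 0, -4], 0],
    [0, [3, 0, -9], 0],
    [0, [8, -5, -12], 0],
    [0, [8, -9, -12], 0],
    [0, [8, -9, -12], 0],
    [0, [8, -9, -12], 0],
  ],
)

```text
clock: 6.58
tcp_pos: [640.0, 61.3, 252.4]
orientation: [3.128, -0.271, -0.001]
wrist_force: [-0.5, -0.7, 0.8]
opening: 85.6
```

```bash
python3 - <<'E'
from h import *
s=manip.get_state();print(s['tcp_pos'],s['orientation'],s['qvel'].round(2),s['wrist_force'])
cap('wrist','w5')
E
```

```text
[640.01458331  61.28990414 252.40675054] [ 3.12794665e+00 -2.71271525e-01 -6.81461728e-04] [ 0.02 -0.01  0.02  0.02 -0.   -0.   -0.  ] [-0.45550366 -0.69313294  0.803879  ]
```

View pics/w5.png

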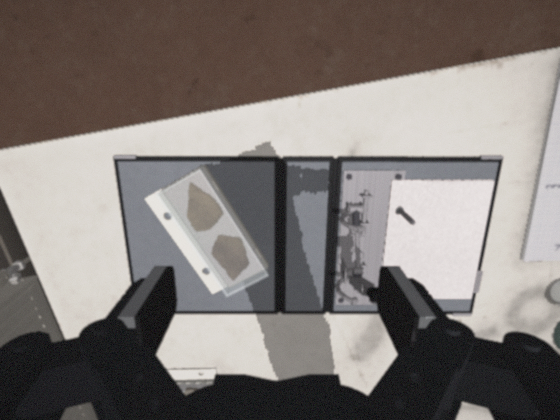

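```bash
python3 - <<'E'
from h import *
crop('w5',100,145,285,310,4,'w5b'); crop('w5',310,145,510,320,4,'w5a')
E
```

```text
(no output)
```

View pics/w5b.png

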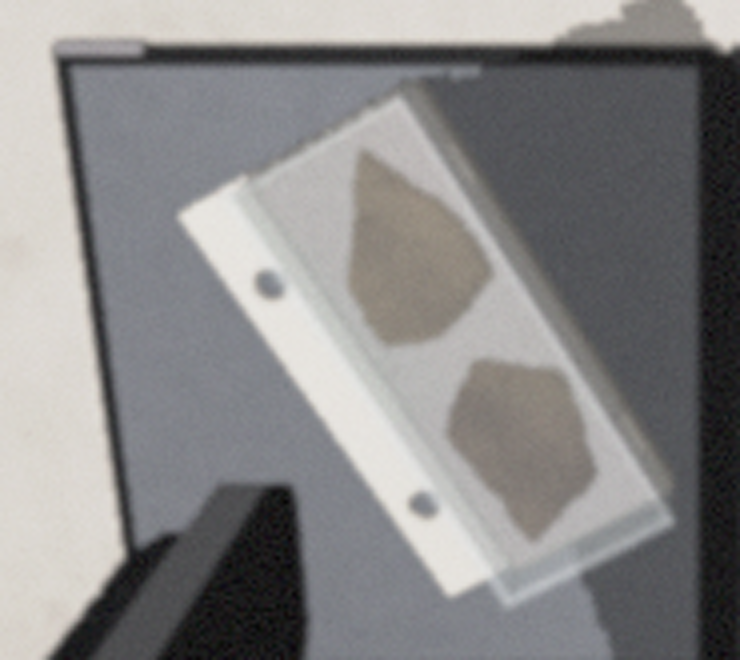

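View pics/w5a.png

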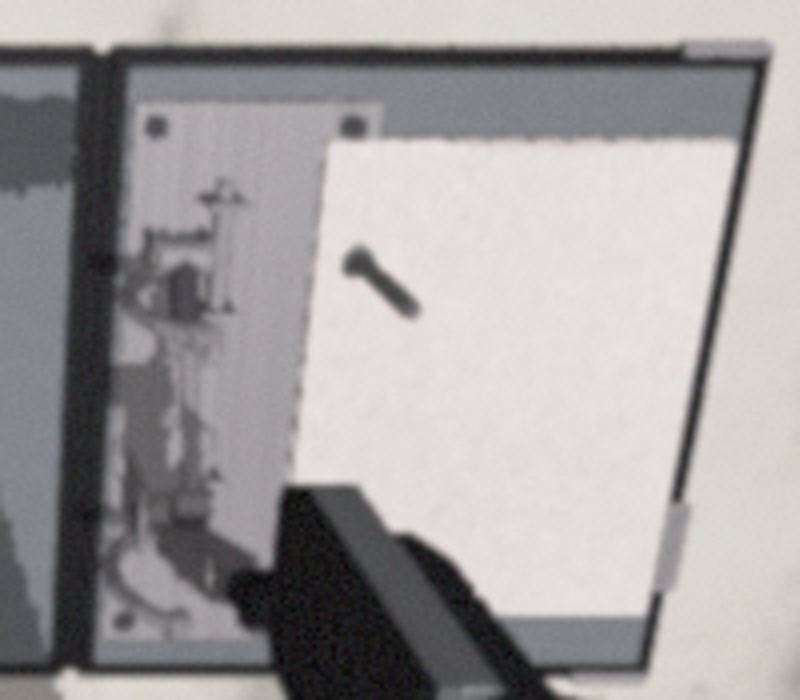

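```bash
python3 - <<'E'
from h import *
d=load('w5'); b=lambda x,y:(100+x/4,145+y/4); a=lambda x,y:(310+x/4,145+y/4)
h=[(d,b(270,284),(40,42,6)),(d,b(424,503),(-40,42,6)),(d,b(449,599),(-70,52.5,6)),(d,b(178,214),(70,52.5,6)),(d,b(674,520),(-70,-28,33)),(d,b(506,608),(-70,28,33)),(d,b(405,88),(70,-28,33))]
c,r=fit(h,[582,139,.35]);print('case',c,r.round(1).tolist())
f=[530.5,-62.8,-.176]
for z in (50,6,15,25,36): print(z,((proj(d,F2W(f,(40,0,z))[0])-[310,145])*4).round())
print('sheet corner',[ (z,((proj(d,F2W(f,(74,12,z))[0])-[310,145])*4).round()) for z in (6,15,25)])
fc,r=fit([(d,b(56,42),(100,316,3)),(d,a(772,42),(100,-108,3)),(d,a(645,668),(-100,-108,3))],f);print(fc,r.round(1).tolist())
s=manip.get_state();R=Rn.from_rotvec(s['orientation']).as_matrix()
print('yaw',np.arctan2(R[1,0],R[0,0]), 'turn',np.degrees(np.arctan2(R[1,0],R[0,0])-c[2]))
print(R.T@(np.array([c[0],c[1],0])-s['tcp_pos'])/10)
E
```

```text
case [5.84851637e+02 1.36585608e+02 3.40274158e-01] [[0.2, -0.4], [0.2, -0.0], [0.0, -1.1], [0.0, -0.7], [0.8, 0.8], [-0.1, 0.4], [-1.0, 0.8]]
50 [419. 316.]
6 [359. 260.]
15 [370. 271.]
25 [383. 283.]
36 [398. 297.]
sheet corner [(6, array([329., 143.])), (15, array([340., 151.])), (25, array([352., 160.]))]
[ 5.32226009e+02 -6.24610733e+01 -1.72461900e-01] [[-2.0, -0.2], [0.9, -0.3], [1.3, 1.7]]
yaw -0.17425556195446432 turn -29.48038138315845
[-6.71905535 -6.58735754 25.22711854]
```

arm_command(
  commands=[
    [0, [-2, -2, 2], -10],
    [0, [-4.5, -4.4, 7], -20],
    [0, [-6.7, -6.6, 11], -29.5],
    [0, [-6.7, -6.6, 15], -29.5],
    [0, [-6.7, -6.6, 18], -29.5],
    [0, [-6.7, -6.6, 18], -29.5],
  ],
)

```text
clock: 7.38
tcp_pos: [583.7, 136.7, 70.7]
orientation: [3.094, 0.532, -0.008]
wrist_force: [-0.4, -0.1, -0.0]
opening: 85.4
```

```bash
python3 - <<'E'
from h import *
s=manip.get_state();print(s['tcp_pos'],s['orientation'],s['qvel'].round(2),s['wrist_force'])
cap('wrist','w6')
c=[584.85,136.6,.340]
R=Rn.from_rotvec(s['orientation']).as_matrix();print(np.arctan2(R[1,0],R[0,0]),R.T@(np.array([c[0],c[1],0])-s['tcp_pos']))
E
```

```text
[583.72551396 136.65713581  70.67523188] [ 3.09429697  0.53196535 -0.00841279] [ 0.   -0.05 -0.01 -0.04 -0.01  0.02  0.  ] [-0.38998273 -0.05143476 -0.0219086 ]
0.3405047116503662 [ 1.43673042  0.36191232 70.66867029]
```

View pics/w6.png

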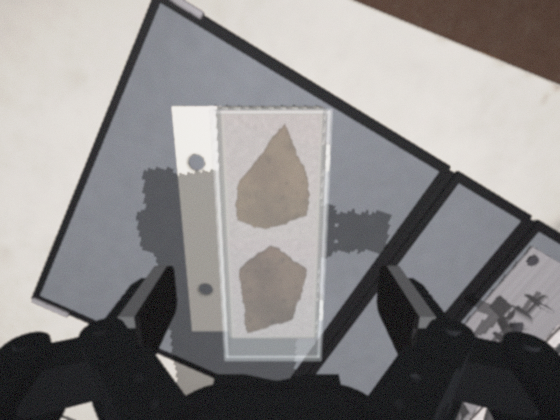

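arm_command(
  commands=[
    [0, [0.1, 0, 2.5], 0],
    [0, [0.1, 0, 4.2], 0],
    [0, [0.1, 0, 4.2], 0],
    [0.3, [0.1, 0, 4.2], 0],
    [0.45, [0.1, 0, 4.2], 0],
    [0.45, [0.1, 0, 4.2], 0],
    [0.45, [0.1, 0, 4.2], 0],
  ],
)

```text
clock: 8.3
tcp_pos: [587.3, 139.9, 32.2]
orientation: [-3.095, -0.536, -0.003]
wrist_force: [-0.4, 0.0, 6.0]
opening: 54.3
```

```bash
python3 - <<'E'
from h import *
cap('wrist','w7');cap('scene','s7'); crop('s7',130,120,335,290,3.8,'s7c')
s=manip.get_state();print(s['tcp_pos'],s['orientation'],s['qvel'].round(2),s['wrist_force'],s['ft_torque'])
E
```

```text
[587.23998259 139.87945057  32.15921117] [-3.09544819 -0.53552033 -0.00314969] [ 0.  0.  0.  0.  0. -0. -0.] [-1.52331218 -0.41111918  6.28137934] [ 0.00682185  0.20407826 -0.04551249]
```

View pics/w7.png

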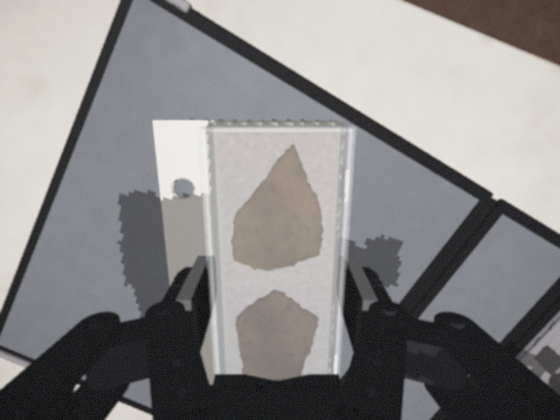

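View pics/s7c.png

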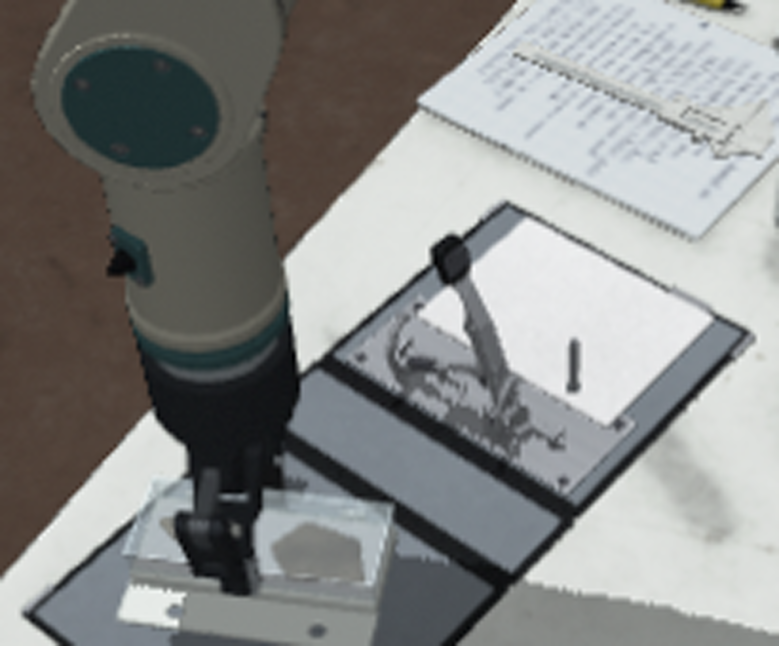

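arm_command(
  commands=[
    [0.45, [0, 0, -0.8], 0],
    [0.45, [0, 0, -2.5], 0],
    [0.45, [0, 0, -6], 0],
    [0.45, [0, 0, -11], 0],
    [0.45, [0, 0, -15], 0],
    [0.45, [0, 0, -16.5], 0],
    [0.45, [0, 0, -16.5], 0],
    [0.45, [0, 0, -16.5], 0],
  ],
)

```text
clock: 9.4
tcp_pos: [585.3, 139.2, 194.1]
orientation: [3.095, 0.536, -0.005]
wrist_force: [0.4, -0.2, -2.3]
opening: 55.0
```

```bash
python3 - <<'E'
from h import *
cap('wrist','w8');crop('w8',120,90,400,330,2.8,'w8c')
s=manip.get_state();print(s['tcp_pos'],s['orientation'],s['qvel'].round(2),s['wrist_force'],s['ft_torque'],s['opening'])
E
```

```text
[585.27358816 139.24203051 193.87358242] [ 3.09518778  0.53574256 -0.00566382] [-0.    0.   -0.   -0.01  0.    0.    0.  ] [-1.26168471  0.26059692 -2.99555341] [-0.01821034  0.04015854  0.01983146] 54.65863184654532
```

View pics/w8c.png

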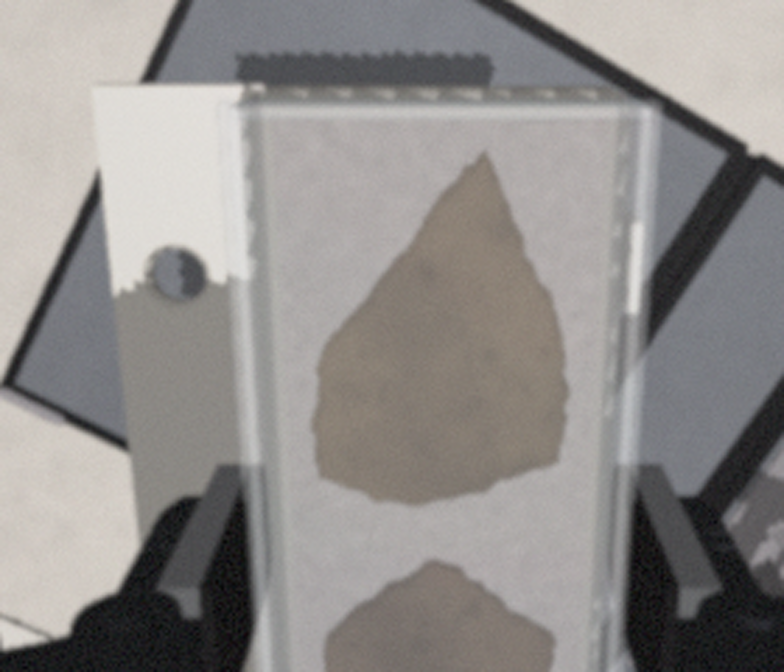

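```bash
cat >> h.py <<'E'
def tool(fn):
    d=load(fn); T=np.eye(4);T[:3,:3]=Rn.from_rotvec(d['s_ori']).as_matrix();T[:3,3]=d['s_pos']; return T
E
python3 - <<'E'
from h import *
d=load('w8'); q=lambda x,y:(120+x/2.8,90+y/2.8)
# work in tool frame: proj using inverse tool_from_camera
W=np.linalg.inv(d['tool_from_camera']); dt=dict(d); dt['R']=W[:3,:3];dt['t']=W[:3,3]
obs=[(q(93,87),(70,52.5,3)),(q(177,273),(40,42,3)),(q(655,103),(70,-28,30)),(q(240,103),(70,28,30))]
def pt(p,P):
    c,s=np.cos(p[2]),np.sin(p[2]); x=p[0]+c*P[0]-s*P[1]; y=p[1]+s*P[0]+c*P[1]
    return np.array([x,-y,p[3]-P[2]])  # frame: y flipped
def res(p):
    r=[proj(dt,pt(p,P))-np.array(o) for o,P in obs]
    # flange edge point
    e=q(142,545); a=proj(dt,pt(p,(0,52.5,3)));b=proj(dt,pt(p,(-15,52.5,3)))
    n=np.array([-(b-a)[1],(b-a)[0]]);n/=np.linalg.norm(n)
    return np.concatenate(r+[[n@(np.array(e)-a)]])
s=least_squares(res,[0,0,0,29]);print(s.x.round(3),res(s.x).round(2))
s3=least_squares(lambda p:res([*p,29.2]),[0,0,0]);print(s3.x.round(3),res([*s3.x,29.2]).round(2))
E
```

```text
[-4.1340e+00 -1.4100e+00 -1.0000e-02  3.3679e+01] [ 3.24 -0.86  2.12 -0.23  1.06  1.34 -5.83 -0.41  0.6 ]
[-3.595 -2.34  -0.005] [ 1.01 -0.74  1.18  1.64  5.6   0.53 -7.   -0.42 -0.48]
```

```bash
cat > hold.py <<'E'
from h import *
def toolcam(fn):
    d=load(fn); W=np.linalg.inv(d['tool_from_camera']); dt=dict(d); dt['R']=W[:3,:3];dt['t']=W[:3,3]; return dt
def pt(p,P):
    c,s=np.cos(p[2]),np.sin(p[2]); x=p[0]+c*P[0]-s*P[1]; y=p[1]+s*P[0]+c*P[1]
    return np.array([x,-y,p[3]-P[2]])
def fith(dt,obs,edges,z):
    def res(p):
        p=[*p,z]
        r=[proj(dt,pt(p,P))-np.array(o) for o,P in obs]
        for e,yy in edges:
            a=proj(dt,pt(p,(10,yy,3)));b=proj(dt,pt(p,(-15,yy,3)))
            n=np.array([-(b-a)[1],(b-a)[0]]);n/=np.linalg.norm(n); r.append([n@(np.array(e)-a)])
        return np.concatenate(r)
    s=least_squares(res,[0,0,0]); return s.x,res(s.x)
E
python3 - <<'E'
from hold import *
dt=toolcam('w8'); q=lambda x,y:(120+x/2.8,90+y/2.8)
for z in (27,29.2,31):
    p,r=fith(dt,[(q(93,87),(70,52.5,3)),(q(177,273),(40,42,3))],[(q(142,545),52.5)],z); print(z,p.round(3),r.round(2))
    print([proj(dt,pt([*p,z],P)).round(1)*1 for P in [(70,-28,30),(70,28,30)]],'obs',q(655,103),q(240,103), 'case0 in tool', pt([*p,z],(0,0,0)))
# target
T=tool('w8'); p,r=fith(dt,[(q(93,87),(70,52.5,3)),(q(177,273),(40,42,3))],[(q(142,545),52.5)],29.2)
f=[530.5,-62.8,-.176]
psi=f[2]-p[2]  # tool yaw such that case yaw=file yaw 
cur=np.arctan2(T[1,0],T[0,0]); print('cur yaw',cur,'turn',np.degrees(cur-psi))
c,s=np.cos(psi),np.sin(psi); D=np.array([[c,s,0],[s,-c,0],[0,0,-1]])
w=F2W(f,(0,-42,0))[0]; off=pt([*p,29.2],(0,0,0)); tcp=w-D@off; print('tcp target',tcp, 'shift', (T[:3,:3].T@(tcp-T[:3,3]))/10)
E
```

```text
27 [-2.557 -3.206  0.006] [-0.67 -1.49  0.78  1.69 -0.07]
[array([361.6, 123.9]), array([197.5, 124.8])] obs (353.92857142857144, 126.78571428571428) (205.71428571428572, 126.78571428571428) case0 in tool [-2.55692111  3.20649969 27.        ]
29.2 [-2.937 -2.469  0.005] [-0.44 -1.02  0.5   1.16 -0.04]
[array([358. , 124.5]), array([196.9, 125.3])] obs (353.92857142857144, 126.78571428571428) (205.71428571428572, 126.78571428571428) case0 in tool [-2.936972    2.46909267 29.2       ]
31 [-3.248 -1.866  0.005] [-0.26 -0.65  0.28  0.74 -0.01]
[array([355.2, 125.1]), array([196.5, 125.7])] obs (353.92857142857144, 126.78571428571428) (205.71428571428572, 126.78571428571428) case0 in tool [-3.2479522   1.86639275 31.        ]
cur yaw 0.34278978132304105 turn 30.02605332785452
tcp target [ 526.48006803 -102.25199666   29.2       ] shift [-13.60112492  20.76732137  16.52894622]
```

arm_command(
  commands=[
    [0.45, [-1, 1.6, 0], 3],
    [0.45, [-3, 4.6, 0], 7],
    [0.45, [-5.4, 8.2, 0], 12],
    [0.45, [-7.8, 11.9, 0], 17],
    [0.45, [-10.2, 15.6, 0], 22],
    [0.45, [-12.4, 18.9, 0], 27],
    [0.45, [-13.4, 20.5, 0], 30],
    [0.45, [-13.6, 20.8, 2], 30],
    [0.45, [-13.6, 20.8, 5], 30],
    [0.45, [-13.6, 20.8, 8], 30],
    [0.45, [-13.6, 20.8, 9.3], 30],
    [0.45, [-13.6, 20.8, 9.3], 30],
  ],
)

```text
clock: 10.95
tcp_pos: [527.8, -101.6, 102.1]
orientation: [-3.128, 0.284, 0.003]
wrist_force: [0.4, 0.2, -1.6]
opening: 54.2
```

arm_command(
  commands=[
    [0.45, [0, 0, 0], 0],
  ],
)

```text
clock: 11.08
tcp_pos: [529.1, -102.0, 103.6]
orientation: [-3.129, 0.284, -0.003]
wrist_force: [1.2, 0.5, -1.4]
opening: 54.3
```

```bash
python3 - <<'E'
from h import *
s=manip.get_state();print(s['tcp_pos'],s['orientation'],s['qvel'].round(2),s['wrist_force'],s['ft_torque'],s['opening'])
cap('wrist','w9');crop('w9',100,60,380,300,2.8,'w9c');cap('scene','s9');crop('s9',160,120,360,270,3.9,'s9c');cap('top','t9');crop('t9',240,130,380,240,5,'t9c')
E
```

```text
[ 529.09135852 -101.96866115  103.62936777] [-3.12874498e+00  2.83807203e-01 -2.78724354e-03] [ 0.   -0.01  0.   -0.    0.   -0.   -0.  ] [ 1.19885787  0.50615012 -1.39780346] [-0.03156787  0.03591181  0.04172072] 54.2693055619956
```

View pics/w9c.png

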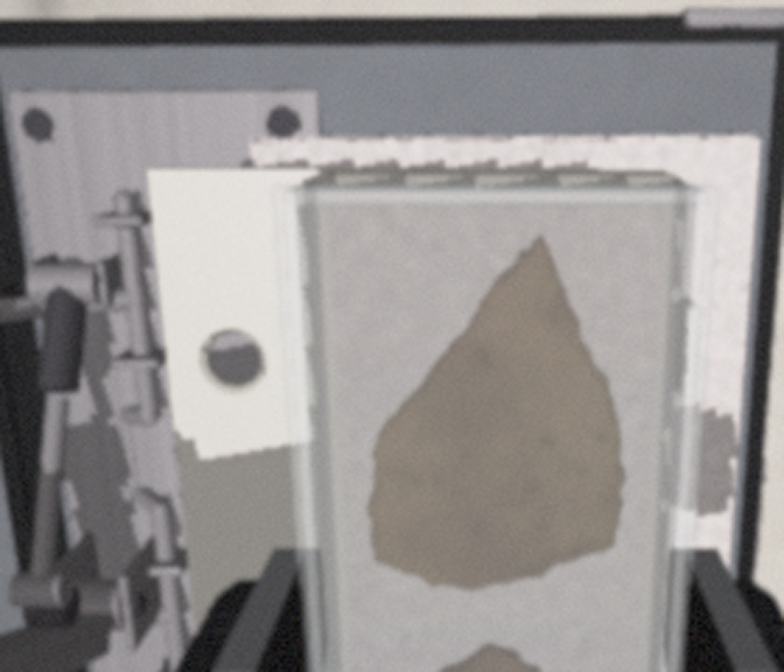

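View pics/s9c.png

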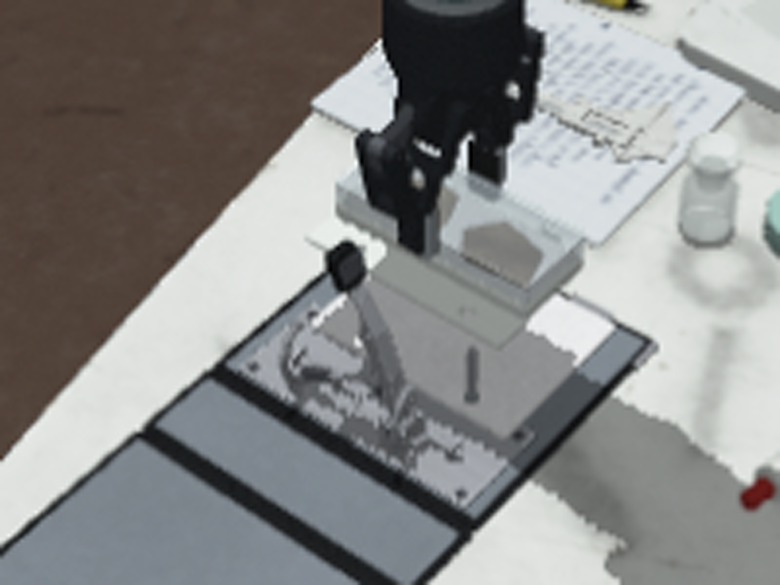

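View pics/t9c.png

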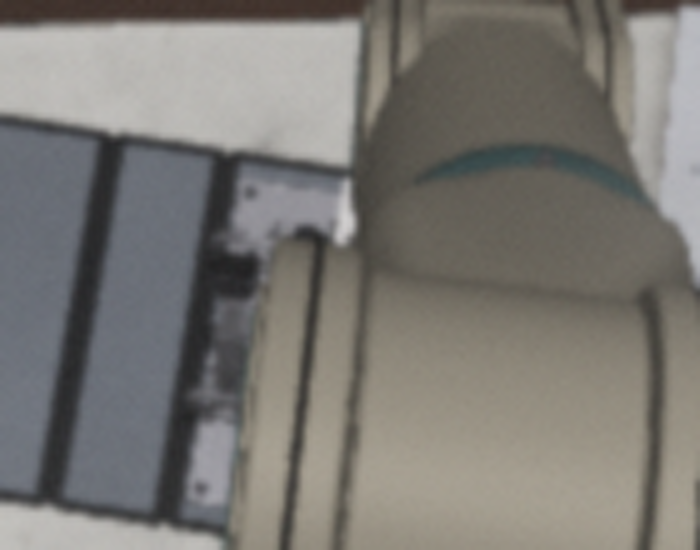

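arm_command(
  commands=[
    [0.45, [-0.25, 0.08, 0.8], 0],
    [0.45, [-0.25, 0.08, 1.6], 0],
    [0.45, [-0.25, 0.08, 1.6], 0],
    [0.45, [-0.25, 0.08, 1.6], 0],
  ],
)

```text
clock: 11.72
tcp_pos: [525.7, -102.3, 86.6]
orientation: [-3.129, 0.284, 0.0]
wrist_force: [0.3, 0.7, -2.1]
opening: 54.8
```

```bash
python3 - <<'E'
from h import *
s=manip.get_state();print(s['tcp_pos'],s['orientation'],s['wrist_force'],s['ft_torque'],s['opening'])
cap('wrist','w10');crop('w10',100,60,380,300,2.8,'w10c');crop('w10',155,160,205,205,12,'w10h');cap('scene','s10');crop('s10',230,170,310,240,9,'s10c')
E
```

```text
[ 525.69186154 -102.29622292   86.60151527] [-3.12871385e+00  2.83669107e-01  2.44162504e-04] [ 0.27545567  0.67566714 -2.12610028] [ 0.03742022 -0.02804147 -0.02329077] 54.75053078717007
```

View pics/w10c.png

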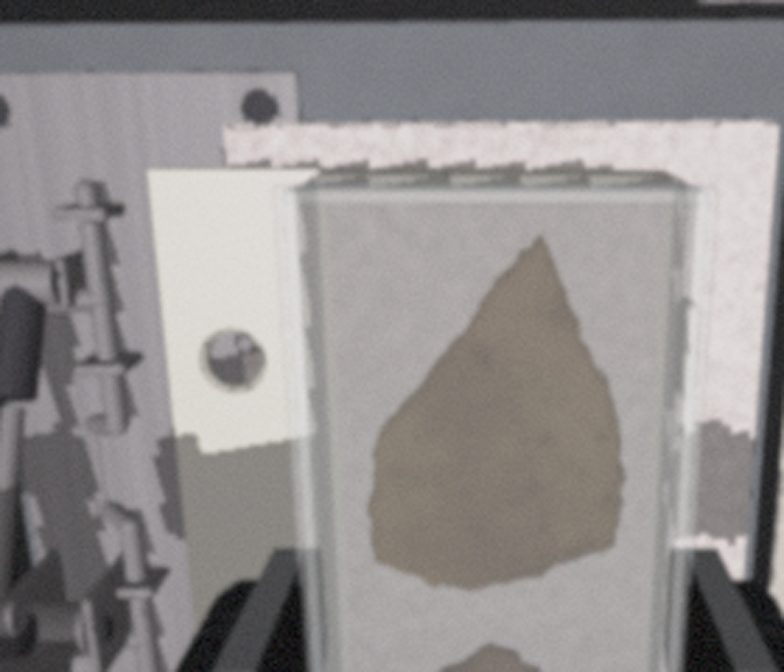

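View pics/w10h.png

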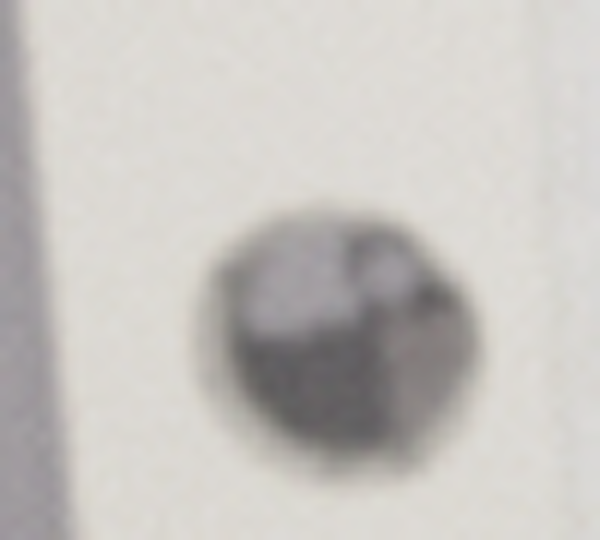

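View pics/s10c.png

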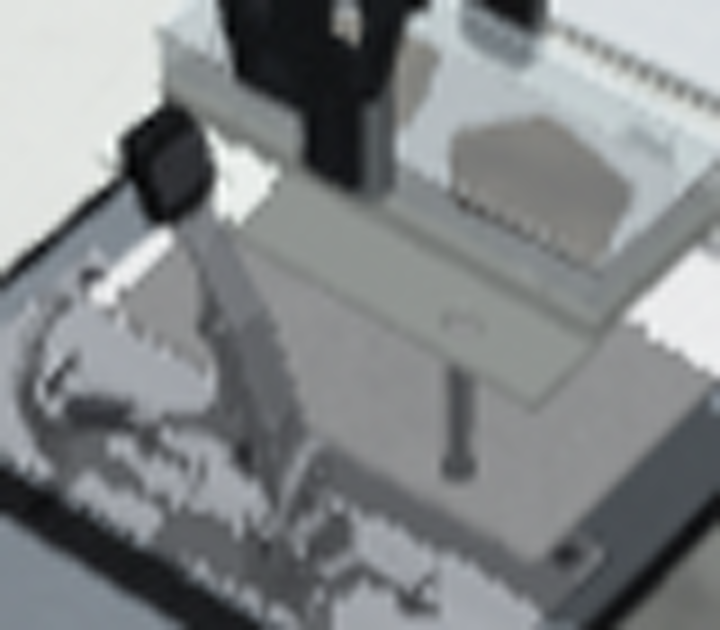

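```bash
python3 - <<'E'
from hold import *
dt=toolcam('w10'); q=lambda x,y:(155+x/12,160+y/12); q1=lambda x,y:(100+x/2.8,60+y/2.8)
T=tool('w10'); 
def atzt(px,z):
    o,r=ray(dt,px); return o+r*(z-o[2])/r[2]
tip=atzt(q(388,270),T[2,3]-50)
for zb in (28,29.2,31,33):
    hc=atzt(q(340,335),zb-3)
    p,r=fith(dt,[(q1(148,170),(70,52.5,3)),(q(340,335),(40,42,3))],[(q1(205,640),52.5),(q1(178,420),52.5)],zb)
    print(zb,'hole',hc.round(1),'tip',tip.round(1),'tip-hole',(tip-hc).round(2)[:2],p.round(3),r.round(1))
yaw=np.arctan2(T[1,0],T[0,0]);print('tool yaw',yaw)
d=load('s10'); print('tipn pred', 9*(proj(d,F2W([530.5,-62.8,-.176],(-40,0,50))[0])-[230,170]),'base',9*(proj(d,F2W([530.5,-62.8,-.176],(-40,0,6))[0])-[230,170]))
for zb in (29.2,32):
    dt8=toolcam('w8'); p=[-2.94,-2.47,.005,zb]
    for P in [(-40,42,3),(-40,42,0),(-70,52.5,0)]:
        X=T[:3,:3]@pt(p,P)+T[:3,3]; print(zb,P,X.round(1),9*(proj(d,X)-[230,170]))
E
```

```text
28 hole [ 38.3 -40.   25. ] tip [ 37.9 -41.1  36.6] tip-hole [-0.42 -1.09] [-1.216 -3.196  0.02 ] [-0.6 -0.8  1.   0.8 -0.2 -0.2]
29.2 hole [ 38.  -40.4  26.2] tip [ 37.9 -41.1  36.6] tip-hole [-0.1  -0.76] [-1.425 -2.787  0.02 ] [-0.5 -0.5  0.9  0.6 -0.2 -0.2]
31 hole [ 37.5 -40.9  28. ] tip [ 37.9 -41.1  36.6] tip-hole [ 0.38 -0.26] [-1.738 -2.175  0.019] [-0.4 -0.1  0.6  0.1 -0.2 -0.1]
33 hole [ 37.  -41.4  30. ] tip [ 37.9 -41.1  36.6] tip-hole [0.91 0.29] [-2.087 -1.495  0.018] [-0.2  0.3  0.4 -0.3 -0.2 -0. ]
tool yaw -0.18083828585613823
tipn pred [456.39675174 329.95507632] base [454.4865459  449.19896249]
29.2 (-40, 42, 3) [490.3 -55.8  60.4] [459.88127373 301.6541059 ]
29.2 (-40, 42, 0) [490.3 -55.8  57.4] [459.74121031 310.13826444]
29.2 (-70, 52.5, 0) [462.6 -40.3  57.4] [532.51234959 390.85155849]
32 (-40, 42, 3) [490.3 -55.8  57.6] [459.75053252 309.57375364]
32 (-40, 42, 0) [490.3 -55.8  54.6] [459.61092893 318.02497509]
32 (-70, 52.5, 0) [462.6 -40.3  54.6] [532.23407631 398.71584733]
```

arm_command(
  commands=[
    [0.45, [0, -0.05, 0.3], 0.3],
    [0.45, [0, -0.05, 0.6], 0.3],
    [0.45, [0, -0.05, 0.6], 0.3],
  ],
)

```text
clock: 12.2
tcp_pos: [525.5, -101.8, 80.5]
orientation: [-3.128, 0.292, 0.001]
wrist_force: [-0.6, 0.5, -1.1]
opening: 54.8
```

```bash
python3 - <<'E'
from h import *
s=manip.get_state();print(s['tcp_pos'],s['orientation'],s['wrist_force'],s['ft_torque'],s['opening'])
cap('wrist','w11');crop('w11',155,160,205,205,12,'w11h');cap('scene','s11');crop('s11',230,170,310,240,9,'s11c')
E
```

```text
[ 525.53539763 -101.79460053   80.47490992] [-3.12798388e+00  2.91955215e-01  9.18559820e-04] [-0.57553593  0.49357024 -1.07182781] [ 0.00795644 -0.02273643 -0.02429608] 54.80376389404134
```

View pics/w11h.png

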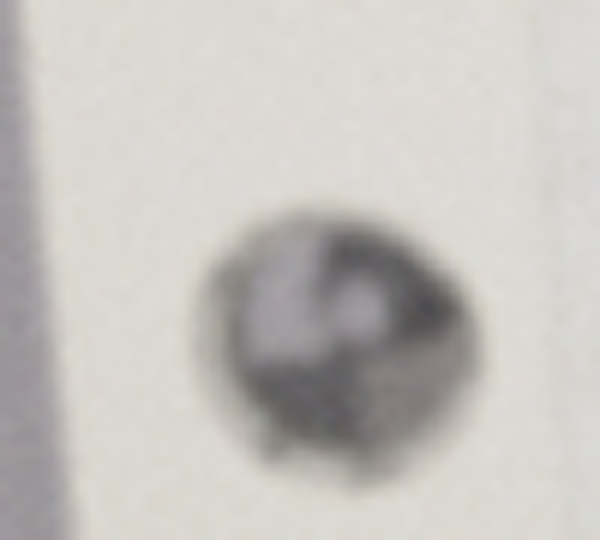

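View pics/s11c.png

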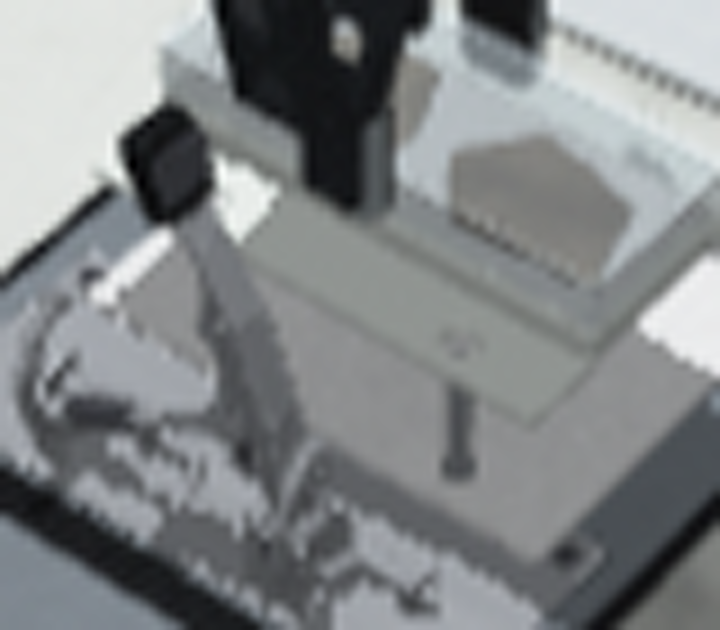

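arm_command(
  commands=[
    [0.45, [0, -0.03, 0.2], 0],
    [0.45, [0, -0.03, 0.5], 0],
    [0.45, [0, -0.03, 0.8], 0],
    [0.45, [0, -0.03, 0.8], 0],
  ],
)

```text
clock: 12.8
tcp_pos: [525.6, -101.5, 72.4]
orientation: [-3.128, 0.292, 0.001]
wrist_force: [-1.0, -0.4, -2.6]
opening: 54.3
```

```bash
python3 - <<'E'
from h import *
s=manip.get_state();print(s['tcp_pos'],s['orientation'],s['wrist_force'],s['ft_torque'],s['opening'])
cap('wrist','w12');crop('w12',155,160,205,205,12,'w12h');cap('scene','s12');crop('s12',230,170,310,240,9,'s12c')
E
```

```text
[ 525.58257887 -101.50946218   72.43427797] [-3.12794019e+00  2.91959638e-01  9.64028698e-04] [-1.01357228 -0.37587345 -2.5711893 ] [-0.01692162  0.03058991  0.00511704] 54.292651509526664
```

View pics/w12h.png

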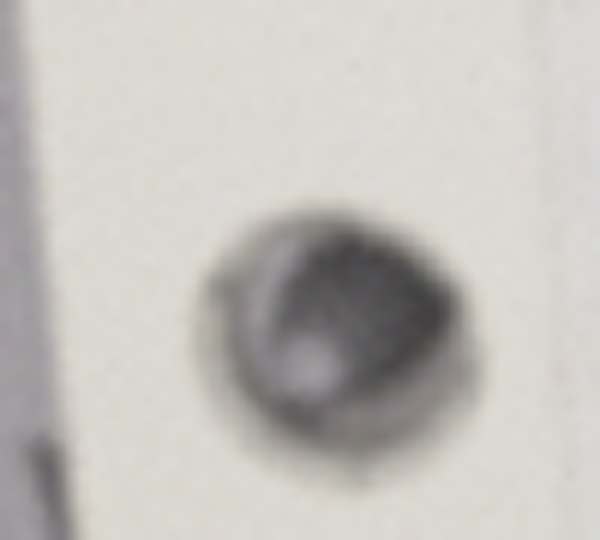

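View pics/s12c.png

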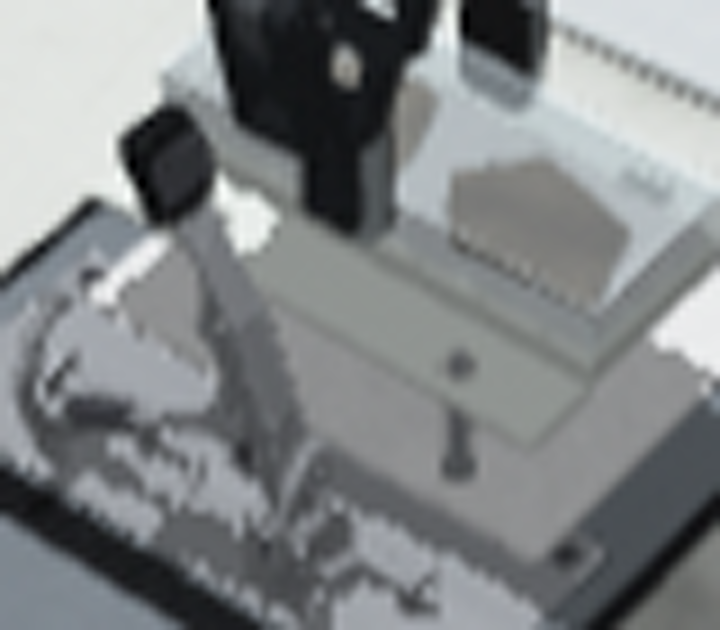

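arm_command(
  commands=[
    [0.45, [0, 0, 0.4], 0],
    [0.45, [0, 0, 0.9], 0],
    [0.45, [0, 0, 1.4], 0],
    [0.45, [0, 0, 1.8], 0],
    [0.45, [0, 0, 1.8], 0],
  ],
)

```text
clock: 13.52
tcp_pos: [525.5, -101.5, 54.3]
orientation: [-3.128, 0.292, 0.001]
wrist_force: [-0.6, 0.2, -2.4]
opening: 54.7
```

```bash
python3 - <<'E'
from h import *
s=manip.get_state();print(s['tcp_pos'],s['orientation'],s['wrist_force'],s['ft_torque'],s['opening'])
cap('wrist','w13');crop('w13',155,160,205,205,8,'w13h');cap('scene','s13');crop('s13',230,170,310,240,9,'s13c')
E
```

```text
[ 525.52801471 -101.46917491   54.31818786] [-3.12792981e+00  2.91947287e-01  1.27022532e-03] [-0.5903554   0.22329735 -2.38337776] [-0.03573907 -0.03373428  0.01715861] 54.69577762302777
```

View pics/w13h.png

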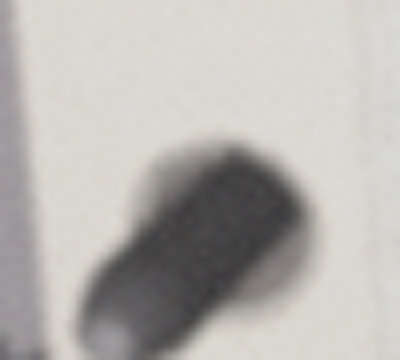

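View pics/s13c.png

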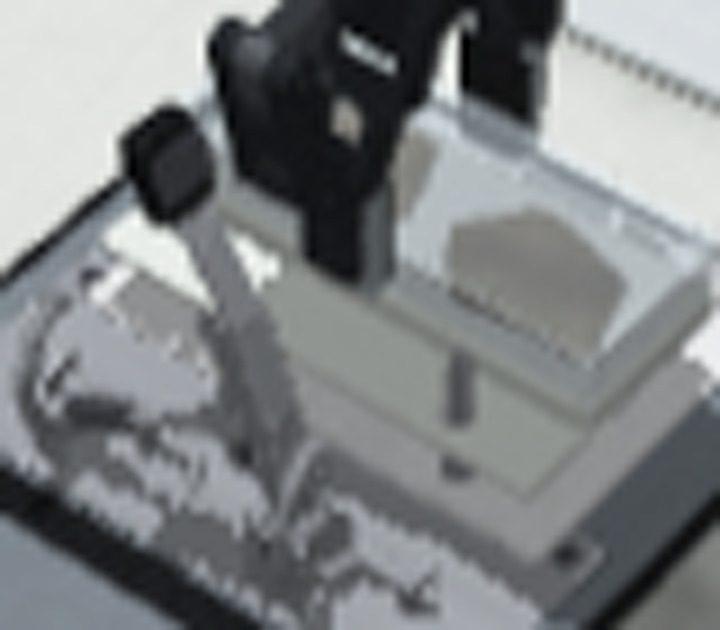

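Both posts are through both holes with no side force. The underside is at about z 25 and the sheets at about 6, so I'll lower slowly.

arm_command(
  commands=[
    [0.45, [0, 0, 0.4], 0],
    [0.45, [0, 0, 0.8], 0],
    [0.45, [0, 0, 1.2], 0],
    [0.45, [0, 0, 1.5], 0],
    [0.45, [0, 0, 1.5], 0],
  ],
)

```text
clock: 14.25
tcp_pos: [525.6, -101.5, 39.5]
orientation: [-3.128, 0.292, 0.001]
wrist_force: [0.1, -0.4, -1.9]
opening: 54.5
```

arm_command(
  commands=[
    [0.45, [0, 0, 0.1], 0],
    [0.45, [0, 0, 0.2], 0],
    [0.45, [0, 0, 0.25], 0],
    [0.45, [0, 0, 0.25], 0],
  ],
)

```text
clock: 14.75
tcp_pos: [525.8, -101.6, 37.3]
orientation: [3.128, -0.292, 0.0]
wrist_force: [-0.1, -0.0, -1.6]
opening: 54.8
```

```bash
python3 - <<'E'
from h import *
s=manip.get_state();print(s['tcp_pos'],s['wrist_force'],s['ft_torque'],s['opening'])
E
```

```text
[ 525.79953658 -101.57436881   37.25980548] [-0.08090233 -0.01240679 -1.6482089 ] [-0.03364494 -0.01608569 -0.03987429] 54.82005590996123
```

arm_command(
  commands=[
    [0.45, [0, 0, 0.08], 0],
    [0.45, [0, 0, 0.15], 0],
    [0.45, [0, 0, 0.15], 0],
  ],
)

```text
clock: 15.12
tcp_pos: [525.9, -101.5, 35.8]
orientation: [-3.128, 0.292, -0.0]
wrist_force: [-0.5, 0.1, -1.3]
opening: 54.2
```

arm_command(
  commands=[
    [0.45, [0, 0, 0.08], 0],
    [0.45, [0, 0, 0.08], 0],
  ],
)

```text
clock: 15.38
tcp_pos: [525.9, -101.6, 35.1]
orientation: [3.128, -0.292, 0.0]
wrist_force: [-0.7, -0.5, 1.8]
opening: 54.6
```

arm_command(
  commands=[
    [0.45, [0, 0, 0.08], 0],
    [0.45, [0, 0, 0.08], 0],
  ],
)

```text
clock: 15.62
tcp_pos: [525.9, -101.5, 34.3]
orientation: [3.128, -0.292, 0.0]
wrist_force: [-0.4, 1.0, 3.8]
opening: 54.5
```

arm_command(
  commands=[
    [0.45, [0, 0, -0.09], 0],
    [0.45, [0, 0, -0.09], 0],
  ],
)

```text
clock: 15.88
tcp_pos: [525.8, -101.5, 35.1]
orientation: [-3.128, 0.292, -0.0]
wrist_force: [-0.5, -0.2, 0.7]
opening: 54.9
```

arm_command(
  commands=[
    [0.3, [0, 0, 0], 0],
    [0.15, [0, 0, 0], 0],
    [0.1, [0, 0, 0], 0],
    [0.1, [0, 0, 0], 0],
  ],
)

```text
clock: 16.38
tcp_pos: [525.8, -101.6, 35.0]
orientation: [3.128, -0.292, 0.0]
wrist_force: [-0.3, -0.5, 0.1]
opening: 76.7
```

```bash
python3 - <<'E'
from h import *
s=manip.get_state();print(s['tcp_pos'],s['wrist_force'],s['ft_torque'],s['opening'])
cap('wrist','w14');cap('scene','s14');crop('s14',180,140,330,270,5,'s14c')
E
```

```text
[ 525.84277203 -101.56403265   35.02926103] [-0.30790591 -0.51201289  0.05367205] [-0.0556662  -0.00068511 -0.05371906] 76.68532982716009
```

View pics/w14.png

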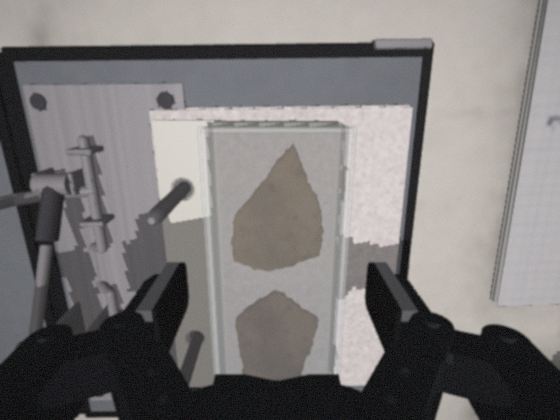

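View pics/s14c.png

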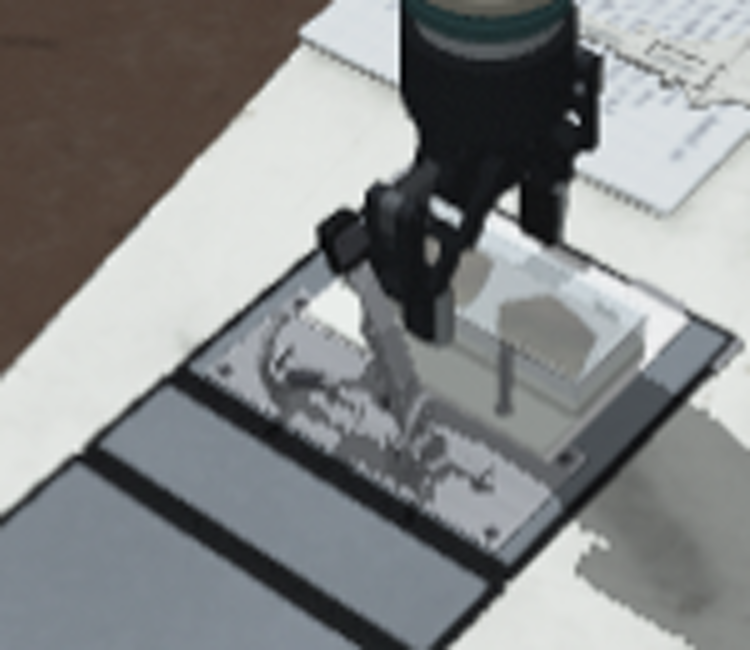

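arm_command(
  commands=[
    [0.1, [0, 0, -1], 0],
    [0.1, [0, 0, -4], 0],
    [0.1, [0, 0, -9], 0],
    [0.1, [0, 0, -14], 0],
    [0.45, [0, -1, -17], -0.6],
    [0.45, [0, -5, -17], -0.6],
    [0.45, [0.1, -9.2, -17], -0.6],
    [0.45, [0.1, -9.2, -17], -0.6],
    [0.45, [0.1, -9.2, -17], -0.6],
  ],
)

```text
clock: 17.6
tcp_pos: [543.6, -11.8, 205.5]
orientation: [3.129, -0.275, 0.0]
wrist_force: [0.7, -0.7, 0.4]
opening: 46.6
```

```bash
python3 - <<'E'
from h import *
s=manip.get_state();print(s['tcp_pos'],s['wrist_force'],s['opening'])
cap('wrist','w15');
E
```

```text
[543.57923588 -11.84774153 205.46485778] [ 0.73614925 -0.68757556  0.43888962] 46.62114715420519
```

View pics/w15.png

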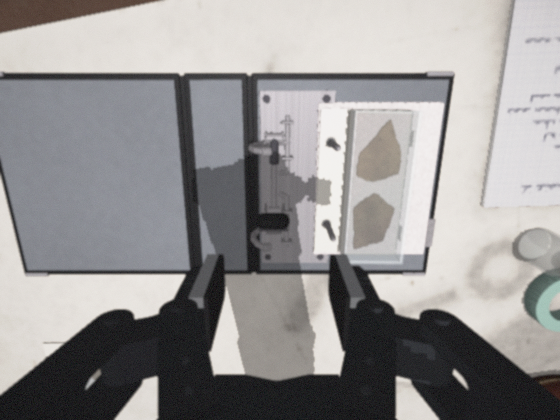

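arm_command(
  commands=[
    [0.45, [0, 0, 3], 0],
    [0.45, [0, 0, 6], 0],
    [0.45, [0, -0.1, 7.2], 0],
    [0.45, [0, -0.1, 7.2], 0],
    [0.85, [0, -0.1, 7.2], 0],
    [0.85, [0, -0.1, 7.2], 0],
    [0.85, [0, -0.1, 7.2], 0],
    [0.85, [0, -0.1, 7.2], 0],
  ],
)

```text
clock: 18.65
tcp_pos: [544.9, -10.0, 134.4]
orientation: [-3.129, 0.275, -0.004]
wrist_force: [-1.5, 1.6, 7.4]
opening: 18.4
```

arm_command(
  commands=[
    [0.85, [0.7, 0, 0.3], 0],
    [0.85, [1.5, 0, 0.7], 0],
    [0.85, [2.4, 0, 1.2], 0],
    [0.85, [3.3, 0, 1.9], 0],
    [0.85, [4.1, 0, 2.7], 0],
    [0.85, [4.8, 0, 3.5], 0],
    [0.85, [4.8, 0, 3.5], 0],
  ],
)

```text
clock: 19.52
tcp_pos: [594.6, -18.6, 101.1]
orientation: [-3.129, 0.275, -0.011]
wrist_force: [0.4, 0.4, 18.5]
opening: 18.4
```

```bash
python3 - <<'E'
from h import *
s=manip.get_state();print(s['tcp_pos'],s['wrist_force'],s['opening'])
cap('wrist','w16');cap('scene','s16');crop('s16',180,100,330,230,5,'s16c')
E
```

```text
[594.60354735 -18.63776215 101.07753307] [ 0.40247381  0.41216617 18.52943511] 18.419738236094364
```

View pics/w16.png

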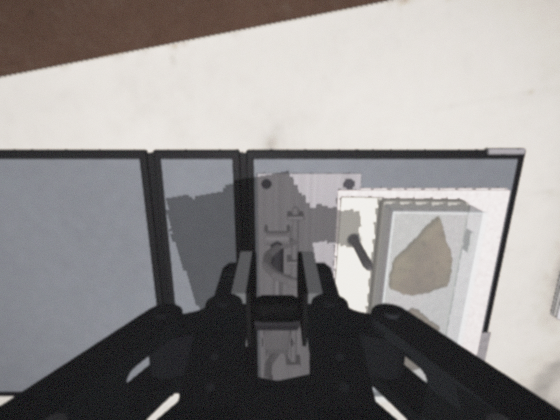

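View pics/s16c.png

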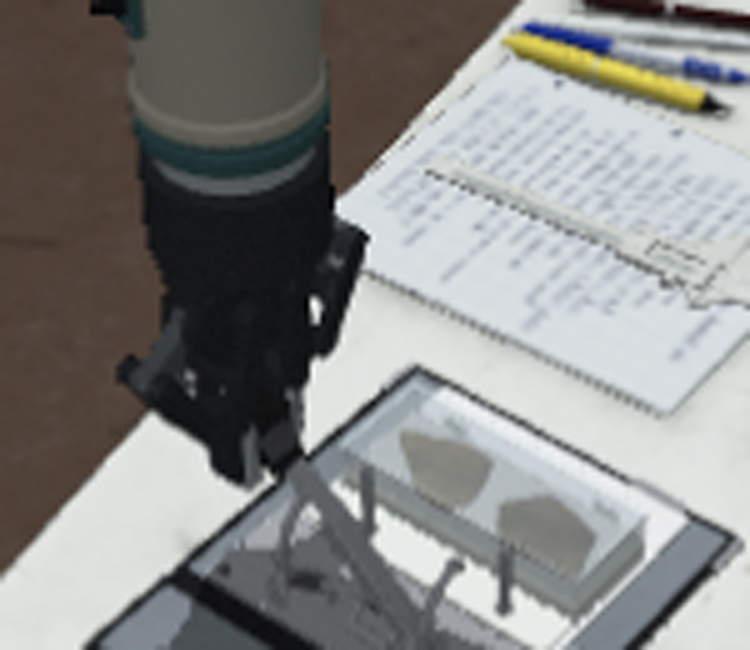

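arm_command(
  commands=[
    [0.85, [0.6, 0, 0.9], 0],
    [0.85, [1.2, 0, 1.9], 0],
    [0.85, [1.6, 0, 2.9], 0],
    [0.85, [2.0, 0, 3.9], 0],
    [0.85, [2.2, 0, 4.8], 0],
    [0.85, [2.35, 0, 5.6], 0],
    [0.85, [2.4, 0, 6.5], 0],
    [0.85, [2.4, 0, 6.5], 0],
  ],
)

```text
clock: 20.62
tcp_pos: [620.2, -23.3, 35.2]
orientation: [-3.129, 0.273, -0.017]
wrist_force: [7.3, -0.4, 6.0]
opening: 18.8
```

```bash
python3 - <<'E'
from h import *
s=manip.get_state();print(s['tcp_pos'],s['wrist_force'],s['opening'])
cap('wrist','w17');cap('scene','s17');crop('s17',180,140,330,270,5,'s17c')
E
```

```text
[620.15427026 -23.27776277  35.17932946] [ 7.27907709 -0.4461118   6.00330101] 18.795093623104165
```

View pics/w17.png

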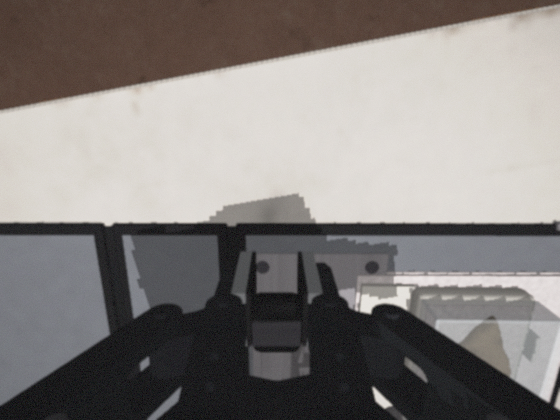

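View pics/s17c.png

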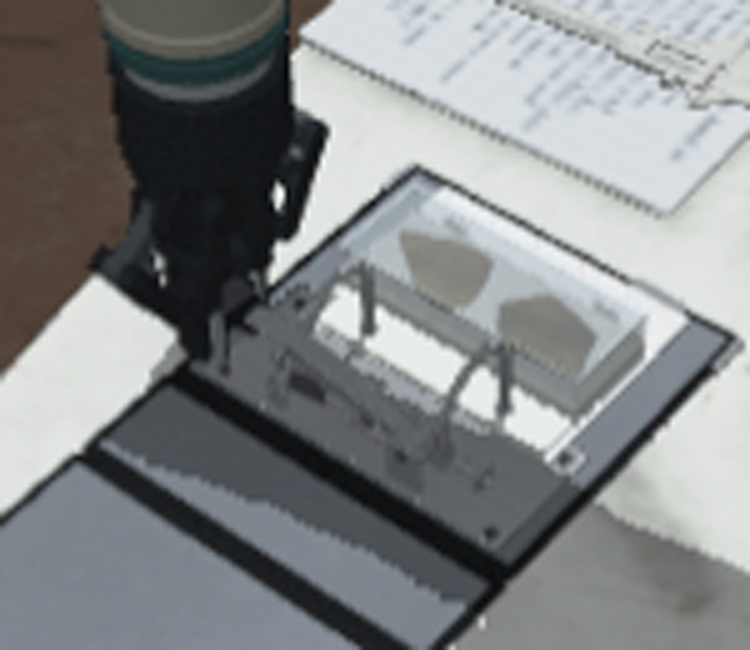

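arm_command(
  commands=[
    [0.85, [-0.2, 0, 0.2], 0],
    [0.5, [-0.2, 0, 0.2], 0],
    [0.45, [-0.2, 0, 0], 0],
    [0.45, [-0.2, 0, 0], 0],
  ],
)

```text
clock: 21.22
tcp_pos: [612.4, -22.6, 33.0]
orientation: [3.129, -0.276, -0.001]
wrist_force: [0.9, -0.3, 0.0]
opening: 47.0
```

```bash
python3 - <<'E'
from h import *
s=manip.get_state();print(s['tcp_pos'],s['wrist_force'],s['opening'])
cap('wrist','w18');
E
```

```text
[612.40297855 -22.61814604  32.95715562] [ 0.87507531 -0.27897893  0.04916144] 46.96571431713362
```

View pics/w18.png

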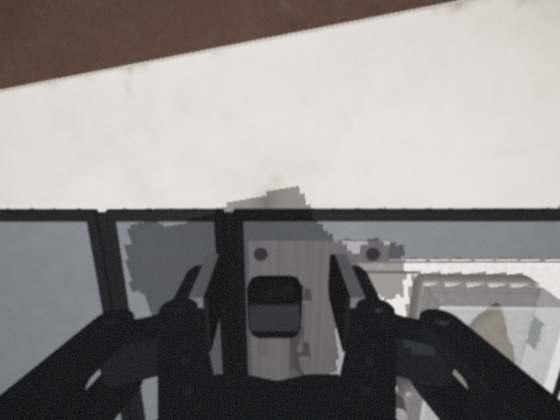

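The fingers are open, the force is about zero and the lever stays down. I'll retreat and check.

arm_command(
  commands=[
    [0.45, [0, 0, -2], 0],
    [0.45, [0, 0, -6], 0],
    [0.45, [0, 0, -12], 0],
    [0.45, [0, 0, -18], 0],
    [0.2, [0, 0, -22], 0],
    [0.2, [-3, 0, -22], 0],
    [0.2, [-3, 0, -22], 0],
    [0.2, [-3, 0, -22], 0],
  ],
)

```text
clock: 22.28
tcp_pos: [583.8, -17.4, 253.9]
orientation: [-3.129, 0.276, -0.002]
wrist_force: [-0.7, 0.3, 0.4]
opening: 68.4
```

```bash
python3 - <<'E'
from h import *
s=manip.get_state();print(s['tcp_pos'],s['wrist_force'],s['opening'])
cap('wrist','w19');crop('w19',230,90,450,290,3.4,'w19c');cap('scene','s19');crop('s19',180,140,330,270,5,'s19c')
E
```

```text
[583.82580837 -17.41679056 253.89733411] [-0.6663745   0.31722178  0.42828971] 68.41361790714832
```

View pics/w19c.png

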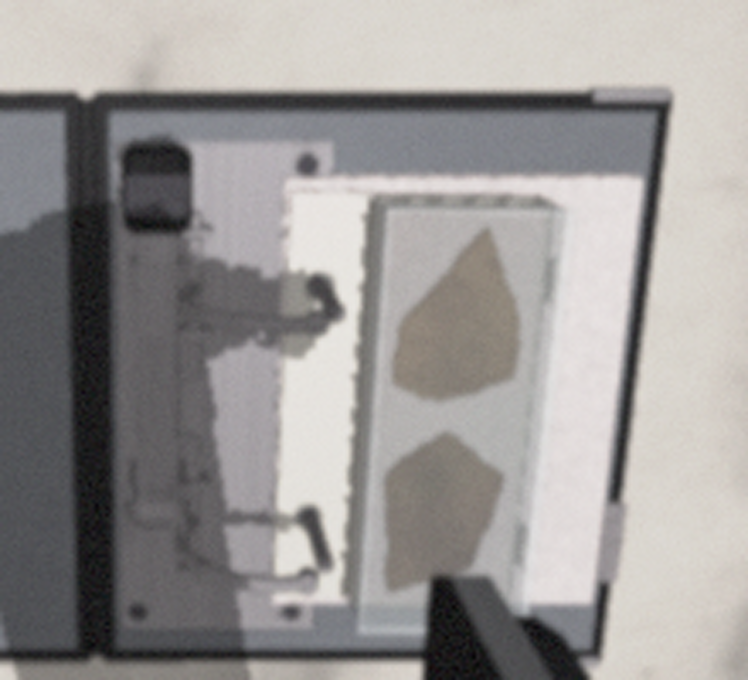

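View pics/s19c.png

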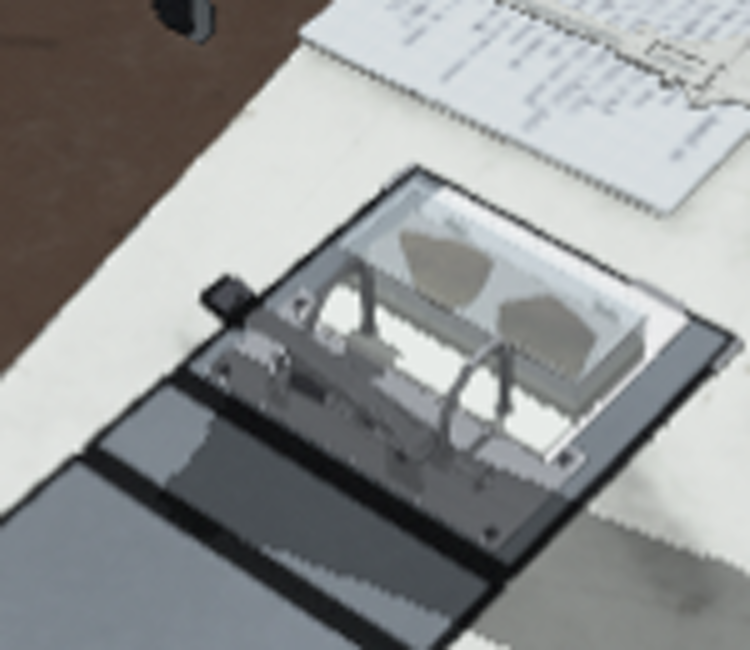

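View pics/s19.png

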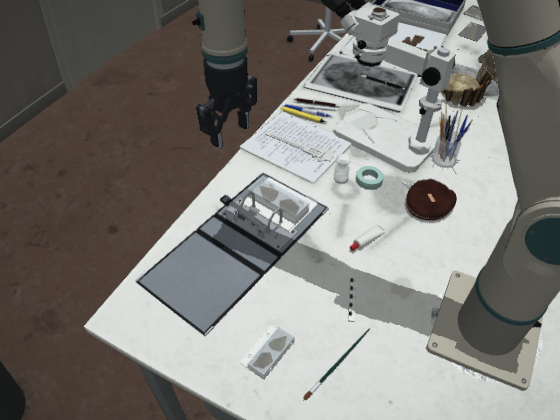

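```bash
python3 - <<'E'
from h import *
a=cv2.imread('pics/scene0.png')[170:260,205:285];cap('scene','s20');b=cv2.imread('pics/s20.png')[170:260,205:285]
cv2.imwrite('pics/cmp.png',cv2.resize(np.hstack([a,b]),None,fx=4.9,fy=4.9,interpolation=cv2.INTER_CUBIC))
d=load('w19')
import itertools
for th in (0,.05,.1,.15):
    z=24+108*np.sin(th+.028);x=-30+108*np.cos(th+.028)
    print(th,3.4*(proj(d,F2W([530.5,-62.8,-.176],(x,52,z+5))[0])-[230,90]), proj(load('s20'),F2W([530.5,-62.8,-.176],(x,52,z))[0]))
E
```

```text
0 [159.76916038 176.37639427] [225.97612386 203.50523261]
0.05 [159.81124321 179.80813996] [225.89783203 201.93175161]
0.1 [159.85282016 184.29051037] [225.90766261 200.40521041]
0.15 [159.89372165 189.85521619] [226.00658972 198.92957686]
```

View pics/cmp.png

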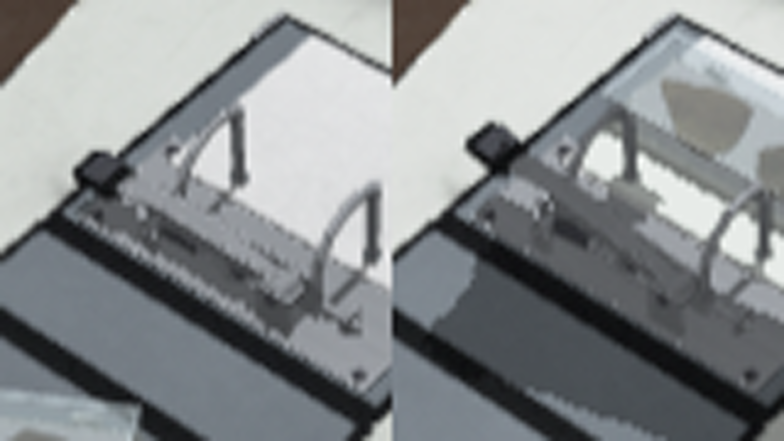

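The lever stands about 5 px higher than at the start, at about 0.15 rad, so it has not snapped home. I'll press it down from above with closed fingers.

arm_command(
  commands=[
    [1, [1.5, 0.1, 3], 0],
    [1, [3.3, 0.2, 8], 0],
    [1, [3.3, 0.2, 13], 0],
    [1, [3.3, 0.2, 17], 0],
    [1, [3.3, 0.2, 17], 0],
    [1, [3.3, 0.2, 17], 0],
  ],
)

```text
clock: 23.18
tcp_pos: [616.7, -25.1, 84.2]
orientation: [-3.129, 0.276, -0.003]
wrist_force: [-0.0, 0.1, 0.9]
opening: 0.2
```

```bash
python3 - <<'E'
from h import *
s=manip.get_state();print(s['tcp_pos'],s['wrist_force'],s['opening'])
cap('wrist','w20')
E
```

```text
[616.73908686 -25.13952061  84.15328298] [-0.03869823  0.08460905  0.91221695] 0.1720129911651639
```

View pics/w20.png

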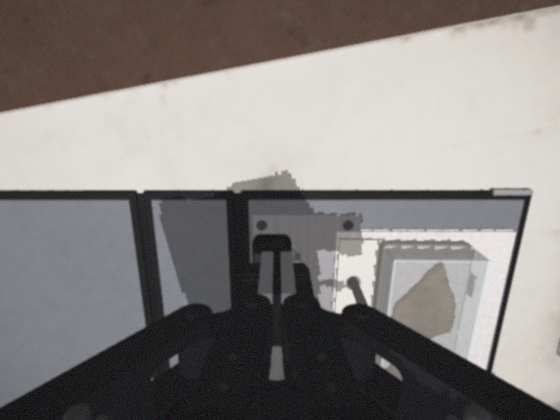

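arm_command(
  commands=[
    [1, [0, 0, 1], 0],
    [1, [0, 0, 1.8], 0],
    [1, [0, 0, 2.6], 0],
    [1, [0, 0, 3.4], 0],
    [1, [0, 0, 3.8], 0],
    [1, [0, 0, 3.8], 0],
  ],
)

```text
clock: 23.98
tcp_pos: [615.5, -25.0, 49.9]
orientation: [3.129, -0.276, 0.001]
wrist_force: [-10.3, -0.2, 39.4]
opening: 0.2
```

arm_command(
  commands=[
    [1, [0, 0, -1], 0],
    [1, [0, 0, -5], 0],
    [1, [0, 0, -10], 0],
    [0.6, [0, 0, -15], 0],
    [0.3, [-3, 0, -19], 0],
    [0.2, [-3, 0, -20], 0],
    [0.2, [-3, 0, -20], 0],
  ],
)

```text
clock: 24.85
tcp_pos: [586.6, -19.9, 245.2]
orientation: [-3.129, 0.276, -0.002]
wrist_force: [-0.3, 0.2, -0.1]
opening: 68.0
```

```bash
python3 - <<'E'
from h import *
a=cv2.imread('pics/scene0.png')[170:260,205:285];cap('scene','s21');b=cv2.imread('pics/s21.png')[170:260,205:285]
cv2.imwrite('pics/cmp2.png',cv2.resize(np.hstack([a,b]),None,fx=4.9,fy=4.9,interpolation=cv2.INTER_CUBIC))
cap('wrist','w21');crop('w21',230,90,450,290,3.4,'w21c')
print(manip.get_state()['tcp_pos'],manip.get_state()['wrist_force'])
E
```

```text
[585.83541046 -20.02495377 243.52797827] [ 0.15926994 -0.27467714  0.34379328]
```

View pics/cmp2.png

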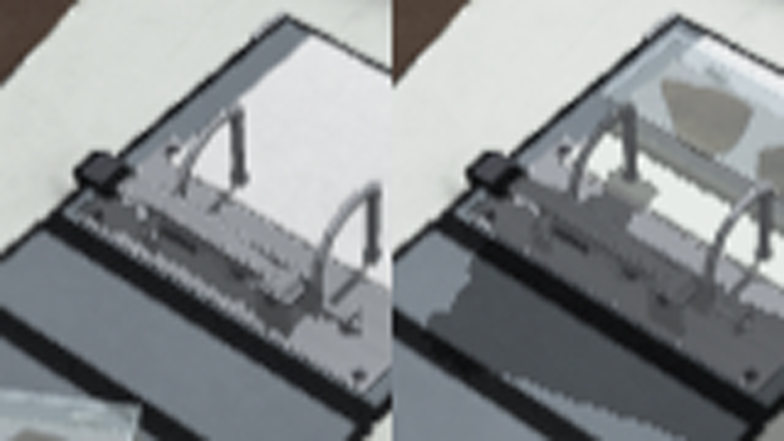

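View pics/w21c.png

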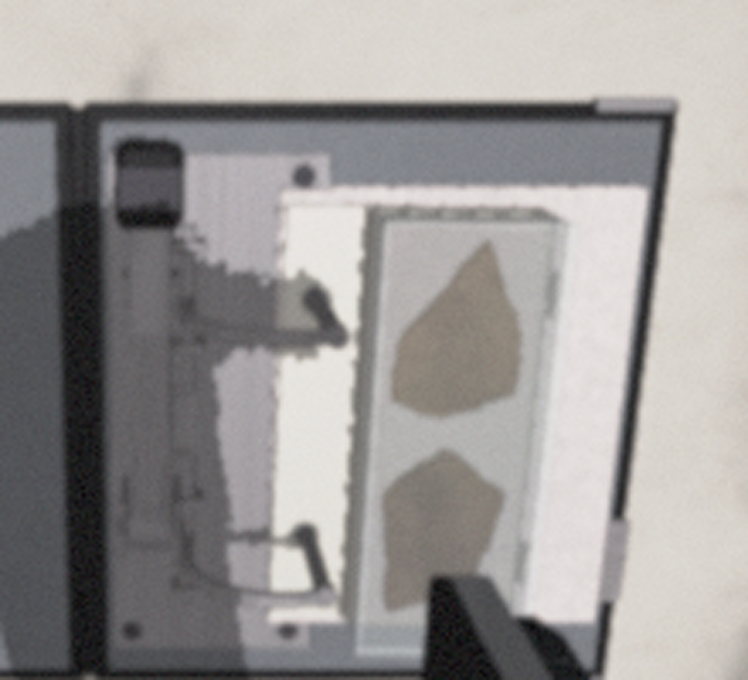

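The lever's thumb piece is now at the same pixel as at the start, (98,172) against (492-392=100,172). Both ring ends sit on their post tips and the case lies flat. Last, I'll check the bystanders and hand in.

```bash
python3 - <<'E'
from h import *
a=cv2.imread('pics/scene0.png')[145:200,325:395].astype(float);b=cv2.imread('pics/s21.png')[145:200,325:395].astype(float)
print('bystander diff',np.abs(a-b).mean(),np.abs(a-b).max())
print(manip.close_job())
E
```

```text
bystander diff 10.656103896103897 14.0
the job is handed in; nothing more can be done
None
```

The specimen case is filed over both posts and lies flat on the sheets. The lever is snapped home and both rings are shut. I handed the job in at about 25 s; no verdict is reported.

- **Opening:** I lifted the lever by its thumb piece until both rings stood wide open.
- **Filing:** I took the larger case from the front board and checked its holes against the post tips in the camera. I lowered it until I felt it rest, with at most about 6 N on the sheets and no noticeable side force, and then released it.
- **Closing:** My first closing of the lever failed. After I let go, the picture showed it still at about 0.15 rad, because the thumb piece had probably slipped in the grip. I pressed it fully down from above with closed fingers. That took a fingertip force of about 39 N at the stop, with the limit on the arm or gripper body being 40 N.

In the last pictures the thumb piece is back at its starting pixel, both ring ends sit on their post tips and the case is flat. The arm is clear, with about zero force at the wrist. The tape roll and bottle look unmoved: their picture patch differs only by a near-even brightness change (mean 11, most 14 of 255), which I take to be lighting.

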